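Refit the cover of an engine's air cleaner

TASK

Close the engine's air cleaner: take its black cover from the bench, tuck the cover's two tongues into the slots along the low side of the open air box while the cover is still tipped up, and swing it down until it lies fully home on the rim. Then push the steel clip on the high side upright so that its nose holds the cover's edge, let go, and leave the tools and other parts on the bench where they lie.

Things in the scene. Friction and masses are not known exactly. Their poses are not given: they have to be found in the camera images.
- cover: Loose black plastic cover, 0.28 kg, right side up on the bench. Origin: centre of the underside of its plate; x runs from the tongued edge to the clip edge, z out of the top. Plate x -67..77, y -60..60, z 0..4 mm. Underneath a frame of locating ribs 12 mm deep (outside x -62..66, y -51..51), which goes inside the box; on it the cover stands, plate underside 12 mm above the bench.
- cover_grip (a point): On the cover: middle of the straight grip rib on its top, at cover x -3, y 0, z 19 mm; the cover's axes. The rib runs along x and is 90 mm long, 24 mm wide (y) and 30 mm high (cover z 4..34).
- cover_tongues (a point): On the cover: midway between the tips of the two tongues, at cover x -82, y 0, z 2 mm; the cover's axes. The tongues lie in the plane of the plate (z 0..4), each 30 mm wide at y = -30 and +30, and stick out 15 mm from the plate's edge.
- air_box: Black open air box, 150 x 120 x 90 mm deep, fixed. Its mouth slopes 22 degrees: slotted wall low, on the robot's left; clip wall high, on its right. Origin: centre of the mouth in the rim plane, where the cover's origin lies when home (axes then agree). x: up the slope, slotted to clip wall; z: out of the mouth, square to the rim. Rim z 0 on three 5 mm walls: clip wall outside x 75, sides y +-60.
- slots (a point): On the air box: midway between the two slots, at air box x -72, y 0, z -0.5 mm; its axes. The slotted wall is 6 mm thick (x -75..-69) and stands to z 18 mm; the slots go right through it at y = -30 and +30, each 36 mm wide, z -7..6 mm. The filter inside lies over 40 mm below the rim. The engine, 0.41 m tall, begins 230 mm beyond the box's centre on the clip side; a low pipe joins them.
- clip_hinge (a point): On the air box: the clip's hinge axis, along the air box's y, at air box x 83, y 0, z -50 mm, outside the clip wall; the air box's axes.
- clip (a joint): Angle of the steel clip, rad: 0 closed, standing along the air box's z with its nose over the cover's edge; grows as it leans outward, at most 1.0. It stays where it is left (friction 0.06 N m, about 1 N at the tip) and closes by pushing its outer side towards the cover; 0 is a hard stop.
- clip_tip (a point): On the clip: middle of its upper end, 72 mm from the hinge. The clip is a flat lever 36 mm wide, 3 mm thick, with a 9 mm lip turned outward at its upper end; its nose, 15 mm long towards the cover, is 55.5 to 59.5 mm from the hinge and clears a seated cover by 1.5 mm.
- old_element: Bystander: dirty filter panel with orange frame, 134 x 104 x 33 mm, origin under its centre.
- drill: Bystander: cordless drill lying on its side, about 210 x 200 x 64 mm, origin under the tip of its bit, the body beyond it.
- screwdriver: Bystander: screwdriver with yellow handle, 200 mm long, lying.
- wrench: Bystander: steel wrench, 170 mm long, lying on the engine's base plate beside the air box.
- spray_can: Bystander: standing spray can, 64 mm across, 190 mm tall, origin under its centre.
- nut_tray: Bystander: steel tray 130 x 100 x 30 mm with brass nuts, origin under its centre.
Mind the look-alikes: they are no part of the job. What is shaped like the cover but green is not meant.

How it is judged (in metres and radians):
On the way, in this order (a step that is already met when the one before it is completed fails the run):
1. both tongues are in their slots while the cover is still tipped up by more than 7 degrees from the rim (x of cover_tongues in the frame of air_box between -0.095 and -0.072 m and y of cover_tongues in the frame of air_box between -0.006 and 0.006 m and z of cover_tongues in the frame of air_box between -0.016 and 0.008 m and angle between the z axis of cover and the z axis of air_box, either way round between 0.12 and 0.9 rad), for 0.1 s.
2. the cover lies home on the rim with the clip still open (z of cover in the frame of air_box below 0.004 m and angle between the z axis of cover and the z axis of air_box, either way round below 0.06 rad and x of cover_tongues in the frame of air_box below -0.075 m and value of joint clip above 0.3 rad), for 0.1 s.
At the end, for the whole second after the job is handed in: The cover rests on the air box, tongues in the slots: its origin within -5..6 mm (x), 6 mm (y) and 3 mm (z) of the air box's origin, its plate within 0.05 rad of the rim plane and turned less than 0.08 rad about it; the clip stands within 0.12 rad of closed, over the cover's edge (x of cover in the frame of air_box between -0.005 and 0.006 m and y of cover in the frame of air_box between -0.006 and 0.006 m and z of cover in the frame of air_box between -0.003 and 0.003 m and angle between the z axis of cover and the z axis of air_box, either way round below 0.05 rad and angle between the x axis of cover and the x axis of air_box, either way round below 0.08 rad and value of joint clip below 0.12 rad and linear speed of cover below 0.02 m/s); the robot touches nothing.
It fails at once if a bystander is shifted by more than 30 mm (distance of any of old_element, drill, screwdriver, wrench, spray_can, nut_tray from where it was at the start of the episode above 0.03 m).
It also fails if it takes over 53 s, if anything falls off the work surface, if the arm or the gripper's body presses on something with over 40 N, if the wrist force passes 120 N, or if a joint passes its speed limit or range.

ROBOT

A 6-joint arm with a two-finger parallel gripper is mounted at the origin on the work surface. World frame = base frame: x ahead of the robot, y to its left, z up, the work surface at z = 0. Lengths are in mm, angles in rad, forces in N, time in s.
With the tool pointing down it reaches from about 425 to 925 mm from the base axis. Payload 12.5 kg.
Tool frame: the origin (TCP) lies on the centre line of the jaws, within the pads' length; the fingertips stand 25 mm ahead of it and the grasp point (between the pads) lies 6 mm ahead of it; z points along the fingers, y is the direction in which the jaws open and shut (so a half turn about z gives the same grasp; the last joint's range is limited). The gripper opens to 85 mm and grips with 20 to 120 N. Pads are 22 mm wide; open, the fingers measure 114 mm over their backs; the gripper's body (76 mm by 85 mm) begins 54 mm behind the grasp point. The pads swing forward as they close: fully open they stand 13 mm farther back than shut.
Start: joints at [1.201, 0.491, 1.559, -0, 1.092, -0.106], TCP at [162.95, 603.398, 256.327] pointing down, gripper open.
Joint ranges: [-3.1, 3.1], [-0.84, 2.19], [0.05, 2.79], [-1.13, 4.28], [0.06, 2.93], [-2.69, 2.69]. Speed limits (rad/s): [2.22, 2.22, 2.79, 3.14, 3.14, 3.14].

INTERFACE

Orientations are given as a rotation vector (axis times angle).
In Python, from plant import r gives the robot as it stands. The module is installed in compiled form; this text tells all that it offers.
- The arm moves only by the shell command python3 -m handwheel 'ROWS' [FORCE]. ROWS is JSON, a list of rows, each a list of 3 entries, a list of its own where there are three numbers: the finger opening in m, from 0 to 0.0854, then the shift along the world's x, y, z in m, then the turn about the world's z in rad. A call has 1 to 10 rows; each row shifts and turns the pose as measured when the row begins; what a row does not reach is not made up. A row lasts 1/8 s, in which the tool goes at most 62.5 mm and 10.7 degrees, less where a joint would pass 70% of its speed; a pose out of reach is approached as far as the arm can. A call with a gripper value outside its range is refused whole. The fingers move at their own pace and stop on an object; FORCE is the grip in N (left out, the last holds). Time passes only in rows, so rows that do not move let the fingers close. It gives the time, the measured TCP pose, the force and the opening at its end, in the units of the state.
- r.get_obs(): the state, without advancing time (a new reading comes with each control period).
- r.get_image(name): name is "side" or "top" or "wrist"; returns a dict with "frame" (480x640x3 uint8, blue, green, red), "K" (3x3 intrinsics, pixels), "dist_coeffs" ([k1, k2, p1, p2, k3] as OpenCV has them; the pictures are not rectified), "cam_to_world" (4x4, takes a point from camera to world coordinates). Camera axes: x right, y down, z forward; pixel columns grow to the right and rows downward; lengths in mm; the calibration is good to about 2 mm. A picture is of the moment at which its call begins. There is no depth.
- r.finish_job(): hands the job in, once; it reports no verdict.
The state is a dict: "time_s": time; "joints": joint angles; "dq": joint speeds; "joint_efforts": joint torques, N m; "tool_pos": TCP position; "tool_rot": TCP orientation; "ft_force": force on the tool from outside, world axes, zero at the start; "moment": the same for the moment, N m; "opening": finger opening in mm.
Only numpy, scipy, OpenCV 4.12 (cv2) and the standard library are available. Lean on these libraries where they do the work, as an engineer would, in place of code of your own. Each camera call takes 0.05 s, during which the arm holds its last target. There are 200 camera calls.

## Working session

There is one attempt and no reset: what is moved stays moved. The work goes in short steps, Python scripts to look and compute and a shell command to move; the robot and the scene stay as the last step left them, time stands still between calls to the robot, and variables do not carry over. Pictures are saved under pics/ and viewed, about 8 in all and at most 12, crops included, and the job is handed in when it is done.

```bash
mkdir -p pics
cat > h.py <<'E'
import numpy as np, cv2, pickle
from plant import r
def grab(n,tag):
    d=r.get_image(n); cv2.imwrite(f'pics/{tag}.png',d['frame']); pickle.dump(d,open(f'pics/{tag}.pkl','wb')); return d
def load(tag): return pickle.load(open(f'pics/{tag}.pkl','rb'))
def proj(d,P):
    M=np.linalg.inv(d['cam_to_world']); rv=cv2.Rodrigues(M[:3,:3])[0]
    return cv2.projectPoints(np.float64(P).reshape(-1,1,3),rv,M[:3,3],np.float64(d['K']),np.float64(d['dist_coeffs']))[0][:,0]
def onplane(d,uv,z):
    q=cv2.undistortPoints(np.float64(uv).reshape(-1,1,2),np.float64(d['K']),np.float64(d['dist_coeffs']))[:,0]
    v=np.c_[q,np.ones(len(q))]@d['cam_to_world'][:3,:3].T; c=d['cam_to_world'][:3,3]
    return c+v*((z-c[2])/v[:,2])[:,None]
E
python3 - <<'E'
from h import *
for n in ('top','side'):
    d=grab(n,n+'0'); print(n,d['K'].tolist(),d['cam_to_world'].round(3).tolist())
E
```

```text
top [[610.8650443199377, 0.0, 320.11240539615926], [0.0, 610.8650443199377, 231.77962122618206], [0.0, 0.0, 1.0]] [[-0.001, -0.981, 0.192, 146.089], [-1.0, 0.001, 0.001, 184.24], [-0.001, -0.192, -0.981, 1716.029], [0.0, 0.0, 0.0, 1.0]]
side [[604.6145547578326, 0.0, 316.5962719304998], [0.0, 604.6145547578326, 229.07697838523595], [0.0, 0.0, 1.0]] [[0.71, -0.546, 0.445, -108.245], [-0.704, -0.554, 0.443, -369.64], [0.004, -0.628, -0.778, 1123.982], [0.0, 0.0, 0.0, 1.0]]
```

View pics/top0.png

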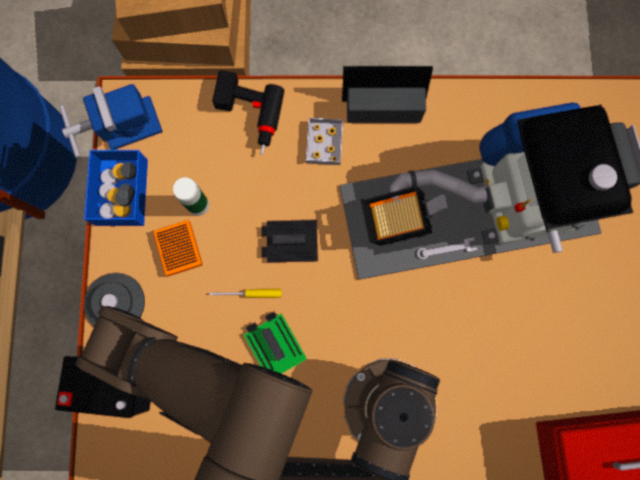

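View pics/side0.png

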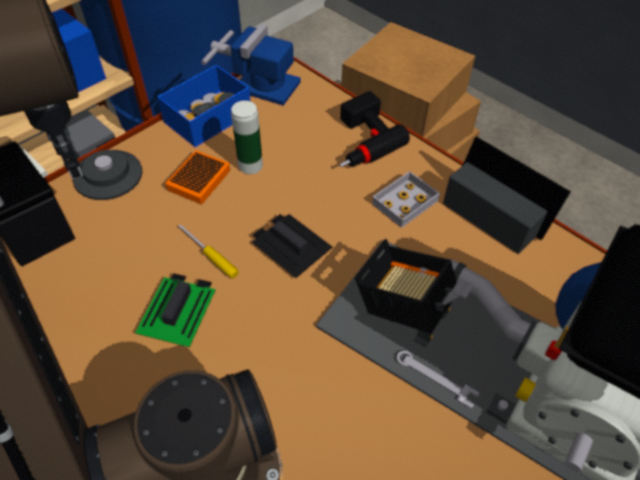

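Run:
```python
from h import *
import cv2
for t,(a,b,c,e) in {'top0':(165,275,250,440),'side0':(205,350,245,465)}.items():
    f=load(t)['frame'][a:b,c:e]; k=3 if t=='top0' else 2.6
    g=cv2.resize(f,None,fx=k,fy=k,interpolation=cv2.INTER_CUBIC); g=np.clip((g/255.)**.5*255,0,255).astype(np.uint8)
    o=g if t=='top0' else np.vstack([np.pad(o,((0,0),(0,572-o.shape[1]) if o.shape[1]<572 else (0,0),(0,0))),np.pad(g,((0,0),(0,max(0,o.shape[1]-g.shape[1])),(0,0)))]) 
o=o[:710]; print(o.shape); cv2.imwrite('pics/c0.png',cv2.resize(o,None,fx=.85,fy=.85))
```

```text
(707, 572, 3)
```

View pics/c0.png

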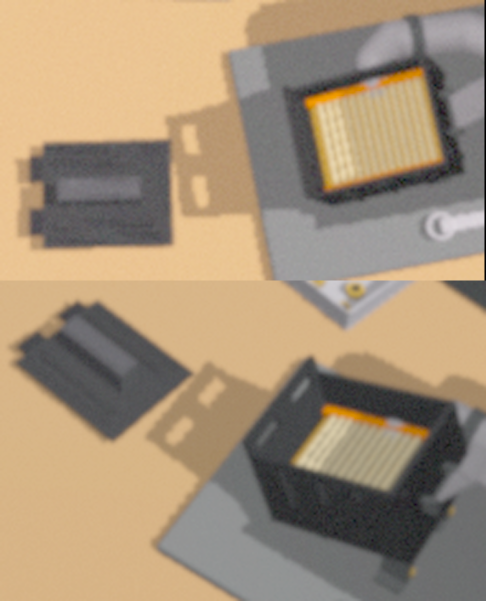

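```bash
cat >> h.py <<'E'
from scipy.optimize import least_squares
T=np.deg2rad(22)
def Rz(a): return np.array([[np.cos(a),-np.sin(a),0],[np.sin(a),np.cos(a),0],[0,0,1]])
# box->world: yaw a about z, nominal x=(0,-c,s), y=(1,0,0), z=(0,s,c)
def Rbox(a,t=T): return Rz(a)@np.array([[0,1,0],[-np.cos(t),0,np.sin(t)],[np.sin(t),0,np.cos(t)]])
def fitpose(obs,tilt,p0,free_z=True,z=0):
    """obs: list of (d, [(P_local,uv)...]) ; p=(x,y,z,yaw)"""
    def W(p,P): return np.float64(P)@Rbox(p[3]/100,tilt).T+[p[0],p[1],p[2] if free_z else z]
    f=lambda p: np.concatenate([(proj(d,W(p,[o[0] for o in L]))-np.array([o[1] for o in L])).ravel() for d,L in obs])
    s=least_squares(f,p0,loss='soft_l1'); q=s.x.copy(); q[3]/=100
    if not free_z:q[2]=z
    return q,f(s.x).round(1)
E
python3 - <<'E'
from h import *
t,s=load('top0'),load('side0')
ct=lambda a,b:(250+a/2.55,165+b/2.55); cs=lambda a,b:(245+a/2.21,205+(b-280.5)/2.21)
B=[(-75,60,18),(-75,-60,18),(75,60,0),(75,-60,0)]
q,e=fitpose([(t,list(zip(B,[ct(287,87),ct(310,198),ct(442,62),ct(463,170)]))),(s,list(zip(B,[cs(311,358),cs(245,445),cs(458,403),cs(425,505)])))],T,[600,0,150,0])
print('box',q.round(3),e)
C=[(-67,60,4),(-67,-60,4),(77,60,4),(77,-60,4)]
q,e=fitpose([(t,list(zip(C,[ct(44,143),ct(44,247),ct(170,141),ct(171,244)]))),(s,list(zip(C,[cs(98,302),cs(15,362),cs(190,374),cs(112,440)])))],0,[500,200,12,0],False,12)
print('cover',q.round(3),e)
print(r.get_obs()['tool_pos'],r.get_obs()['tool_rot'])
E
```

```text
box [ 4.93028e+02 -1.64300e+01  1.50802e+02  1.88000e-01] [  1.4   1.7   1.6   1.9  -3.5  -2.4  -1.5  -0.3   0.9  -0.2  -0.1   0.2
   2.2   0.8 -12.4  -1.3]
cover [4.52204e+02 2.72582e+02 1.20000e+01 1.60000e-02] [-1.3 -0.6 -1.3  0.4 -0.1 -0.7  0.1  0.7 -0.1 -0.6  0.1  0.5  1.9  0.3
 -0.1  1.4]
[162.88179396 603.22150887 255.78930379] [-4.13148134e-01 -3.11407299e+00  1.56605809e-03]
```

```bash
python3 -m handwheel '[[0.0854,[0.029,-0.036,0.004],-0.128],[0.0854,[0.029,-0.036,0.004],-0.128],[0.0854,[0.029,-0.036,0.004],-0.128],[0.0854,[0.029,-0.036,0.004],-0.128],[0.0854,[0.029,-0.036,0.004],-0.128],[0.0854,[0.029,-0.036,0.004],-0.128],[0.0854,[0.029,-0.036,0.004],-0.128],[0.0854,[0.029,-0.036,0.004],-0.128],[0.0854,[0.029,-0.036,0.004],-0.128],[0.0854,[0.029,-0.036,0.004],-0.128]]' 20
python3 - <<'E'
from h import *
d=grab('wrist','w1'); print(d['cam_to_world'].round(3).tolist(),d['K'][0]); o=r.get_obs(); print(o['time_s'],o['tool_pos'],o['tool_rot'],o['joints'])
E
```

```text
time_s: 1.35
tool_pos: [457.8, 232.3, 294.0]
tool_rot: [-2.229, -2.208, 0.007]
ft_force: [-0.3, -0.1, -0.5]
opening: 85.5
[[1.0, -0.009, -0.008, 459.62], [-0.011, -0.946, -0.325, 315.123], [-0.004, 0.325, -0.946, 411.375], [0.0, 0.0, 0.0, 1.0]] [377.65205219   0.         318.47796651]
1.4 [460.72444171 229.25340932 294.32974953] [-2.23935335 -2.20047131  0.0057781 ] [3.33192324e-01 2.94774903e-01 1.77248031e+00 2.95635025e-04
 1.07853620e+00 3.50566731e-01]
```

View pics/w1.png

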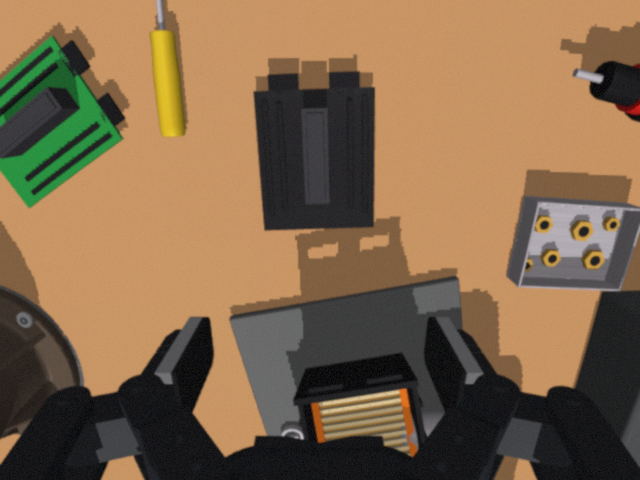

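Run:
```python
from h import *
d=load('w1')
L=[((-67,-60,4),(255,93)),((-67,60,4),(375,88)),((77,-60,4),(265,229)),((77,60,4),(374,226)),((-48,-12,34),(303,108)),((-48,12,34),(328,108)),((42,-12,34),(304,205)),((42,12,34),(330,204))]
q,e=fitpose([(d,L)],0,[450,270,12,0],False,12); print(q.round(3),e.reshape(-1,2).tolist())
R=Rbox(q[3],0)
print('grip x=30',R@[30,0,19]+q[:3], 'clip edge',R@[77,0,0]+q[:3])
B=[(-75,-60,18),(-75,60,18)]
P=np.array(B)@Rbox(.188).T+[493,-16,151]; print(proj(d,P), 'seen 297,398 / 416,388')
```

```text
[4.55799e+02 2.72151e+02 1.20000e+01 1.70000e-02] [[-0.9, -1.9], [1.0, -0.7], [-0.6, 1.5], [-0.1, 1.6], [-0.9, 1.0], [0.2, 0.2], [1.9, -0.7], [0.1, -0.3]]
grip x=30 [456.31960399 242.15599006  31.        ] clip edge [457.13452311 195.16305541  12.        ]
[[280.20671167 420.40927099]
 [409.04428868 400.13852729]] seen 297,398 / 416,388
```

```bash
python3 -m handwheel '[[0.0854,[0.004,-0.050,0.01],0.02],[0.0854,[0.004,-0.050,0.01],0.02],[0.0854,[0.004,-0.050,0.01],0],[0.0854,[0.002,-0.040,0.01],0],[0.0854,[0,0,0],0],[0.0854,[0,0,0],0]]' 20
python3 - <<'E'
from h import *
d=grab('wrist','w2'); print(d['cam_to_world'].round(3).tolist()); f=np.uint8((d['frame']/255.)**.6*255); cv2.imwrite('pics/w2g.png',f)
E
```

```text
time_s: 2.15
tool_pos: [474.8, 32.5, 333.8]
tool_rot: [-2.195, -2.242, 0.01]
ft_force: [-0.5, -0.0, -0.0]
opening: 85.7
[[1.0, 0.02, 0.001, 474.183], [0.019, -0.945, -0.326, 115.515], [-0.006, 0.326, -0.945, 451.182], [0.0, 0.0, 0.0, 1.0]]
```

View pics/w2g.png

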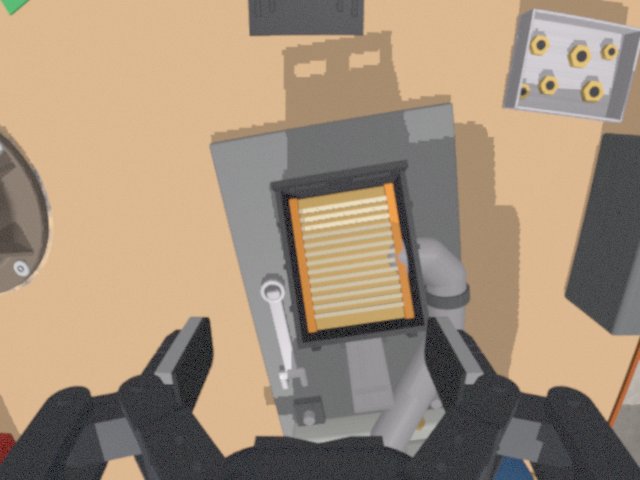

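Run:
```python
from h import *
w,t,s,w1=load('w2'),load('top0'),load('side0'),load('w1')
ct=lambda a,b:(250+a/2.55,165+b/2.55); cs=lambda a,b:(245+a/2.21,205+(b-280.5)/2.21)
B=[(-75,60,18),(-75,-60,18),(75,60,0),(75,-60,0)]
Lw=list(zip(B,[(405,163),(272,185),(426,325),(302,348)]))
Ls=list(zip(B[:3],[cs(311,358),cs(245,445),cs(458,403)]))
Lt=list(zip(B,[ct(287,87),ct(310,198),ct(442,62),ct(463,170)]))
for n,o in dict(w=[(w,Lw)],ws=[(w,Lw),(s,Ls)],wst=[(w,Lw),(s,Ls),(t,Lt)]).items():
    q,e=fitpose(o,T,[490,-16,150,15]); print(n,q.round(3),e.tolist())
    if n=='ws': Q=q
def clip(a): # corners of tip +-18
    return np.array([(83+72*np.sin(a),y,-50+72*np.cos(a)) for y in (-18,18)]+[(83+2*np.sin(a),y,-50) for y in (-18,18)])
for a in (.4,.6,.8,1.): print(a,proj(w,clip(a)@Rbox(Q[3]).T+Q[:3]).round(0).tolist())
g=np.uint8((w['frame']/255.)**.6*255)
def line(a,b):
    p=proj(w,np.array([a,b])@Rbox(Q[3]).T+Q[:3]); cv2.line(g,*[tuple(int(round(v*16)) for v in x) for x in p],(0,255,255),1,cv2.LINE_AA,4)
for z,x0 in ((18,-75),):
    line((-75,-60,18),(-75,60,18));line((-69,-60,18),(-69,60,18))
line((75,-60,0),(75,60,0));line((-69,60,0),(75,60,0));line((-69,-60,0),(75,-60,0));line((70,-55,0),(70,55,0));line((-69,55,0),(70,55,0));line((-69,-55,0),(70,-55,0))
for y in(-48,-12,12,48): line((-69,y,-7),(-69,y,6))
for a in(.6,1.):
    c=clip(a); line(c[0],c[1]); line(c[1],c[3]); line(c[0],c[2])
cv2.imwrite('pics/w2o.png',cv2.resize(g[140:430,230:470],None,fx=2.4,fy=2.05*1.17,interpolation=cv2.INTER_CUBIC)[:600])
```

```text
w [ 5.05385e+02 -1.10630e+01  1.21869e+02  1.95000e-01] [-1.1, -0.4, 0.6, 0.6, 2.8, 1.2, -1.1, -2.2]
ws [ 5.05591e+02 -8.38200e+00  1.28260e+02  2.03000e-01] [0.2, -3.0, -0.6, -0.4, 5.8, 1.8, -0.4, -0.3, 0.3, 1.1, 0.6, 1.1, 0.5, 1.0]
wst [ 5.04519e+02 -1.00180e+01  1.26781e+02  1.90000e-01] [-0.3, -0.6, -0.7, -0.0, 3.0, 3.5, -2.7, -0.4, 1.1, 2.1, 0.8, 1.7, 0.9, 2.7, -1.7, -0.2, -1.6, -0.7, -7.5, -4.2, -5.7, -2.9]
0.4 [[354.0, 386.0], [395.0, 379.0], [348.0, 339.0], [382.0, 333.0]]
0.6 [[356.0, 397.0], [396.0, 391.0], [348.0, 339.0], [382.0, 334.0]]
0.8 [[358.0, 405.0], [397.0, 399.0], [348.0, 339.0], [382.0, 334.0]]
1.0 [[359.0, 410.0], [397.0, 404.0], [348.0, 340.0], [382.0, 334.0]]
```

View pics/w2o.png

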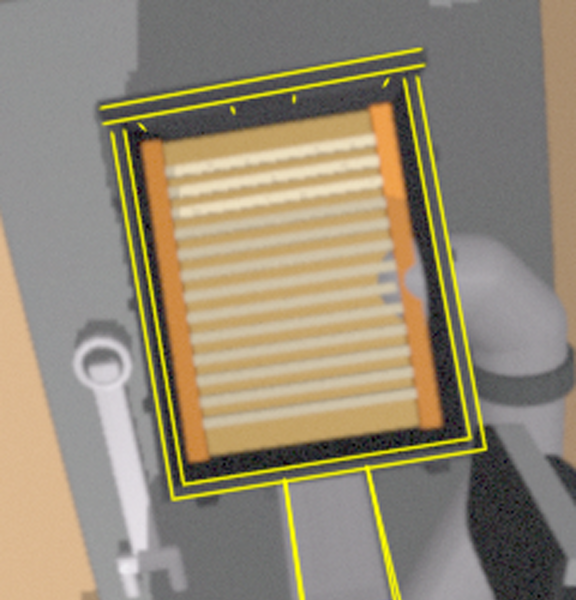

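```bash
cat >> h.py <<'E'
def refine(views,q,tilt=T,it=6,rng=9):
    """views: list of (d,edges[(a,b,inside_pt)]) dark inside -> light outside; q=(x,y,z,yaw)"""
    q=np.array(q,float)
    W=lambda p,P: np.float64(P)@Rbox(p[3],tilt).T+p[:3]
    for k in range(it):
        rg=rng if k<2 else 5; obs=[]
        for d,E in views:
            g=cv2.GaussianBlur(np.sqrt(cv2.cvtColor(d['frame'],6).astype(np.float32)/255),(0,0),.8)
            for a,b,c in E:
                P=np.array(a)+np.linspace(.06,.94,25)[:,None]*(np.array(b)-a)
                uv=proj(d,W(q,P)); t=uv[-1]-uv[0]; n=np.array([-t[1],t[0]])/np.hypot(*t)
                if n@(proj(d,W(q,[c]))[0]-uv.mean(0))>0: n=-n
                s=np.arange(-rg,rg+.1,.25)
                m=(uv[:,None]+s[None,:,None]*n).astype(np.float32)
                v=cv2.remap(g,m[...,0],m[...,1],1); gr=v[:,4:]-v[:,:-4]
                j=gr.argmax(1); ok=gr.max(1)>.05
                for i in np.where(ok)[0]: obs.append((d,P[i],n,uv[i]+s[j[i]+2]*n))
        def f(p):
            p=np.r_[p[:3],p[3]/100]; out=[]
            for d in {id(o[0]):o[0] for o in obs}.values():
                S=[o for o in obs if o[0] is d]; u=proj(d,W(p,[o[1] for o in S]))
                out.append(np.einsum('ij,ij->i',u-np.array([o[3] for o in S]),np.array([o[2] for o in S])))
            return np.concatenate(out)
        z=least_squares(f,np.r_[q[:3],q[3]*100],loss='soft_l1',f_scale=.7).x; q=np.r_[z[:3],z[3]/100]
    e=f(z); return q,[len(e),np.median(abs(e)).round(2),np.percentile(abs(e),80).round(2)]
E
python3 - <<'E'
from h import *
w,s=load('w2'),load('side0')
c=(0,0,0)
Ew=[((-75,-60,18),(-75,60,18),c),((75,-60,0),(75,60,0),c),((-69,60,0),(75,60,0),c),((-69,-60,0),(75,-60,0),c)]
Es=[((-75,-60,18),(-75,60,18),(-75,0,-20)),((-69,60,0),(75,60,0),(0,60,-30))]
for n,o in dict(w=[(w,Ew)],ws=[(w,Ew),(s,Es)]).items():
    q,e=refine(o,[505,-10,126,.195]); print(n,q.round(3),e)
R=Rbox(q[3])
g=np.uint8((w['frame']/255.)**.6*255); g2=np.uint8((s['frame']/255.)**.6*255)
for im,d,E in ((g,w,Ew),(g2,s,Es+[((-75,y,-7),(-75,y,6),c) for y in(-48,-12,12,48)]+[((75,-60,0),(75,60,0),c),((-69,-60,0),(75,-60,0),c)])):
  for a,b,_ in E:
    p=proj(d,np.array([a,b])@R.T+q[:3]); cv2.line(im,*[tuple(int(round(v*16)) for v in x) for x in p],(0,255,255),1,cv2.LINE_AA,4)
A=cv2.resize(g[150:370,260:440],None,fx=2.2,fy=2.2,interpolation=2); Bm=cv2.resize(g2[220:355,345:475],None,fx=3,fy=3,interpolation=2)
H=max(A.shape[0],Bm.shape[0]); pad=lambda x:np.pad(x,((0,H-x.shape[0]),(0,0),(0,0)))
cv2.imwrite('pics/o3.png',np.hstack([pad(A),pad(Bm)]))
E
```

```text
w [ 5.01660e+02 -9.47700e+00  1.20429e+02  1.87000e-01] [61, np.float64(0.29), np.float64(0.58)]
ws [ 5.02232e+02 -1.92500e+00  1.32062e+02  1.97000e-01] [106, np.float64(0.34), np.float64(0.77)]
```

View pics/o3.png

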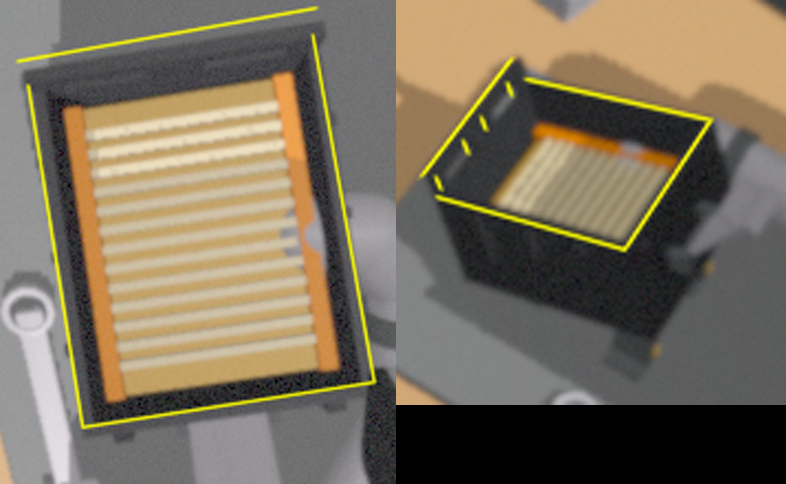

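Run:
```python
from h import *
w,s=load('w2'),load('side0')
B=[(-75,60,18),(-75,-60,18),(75,60,0),(75,-60,0)]
Lw=list(zip(B,[(406.4,161.4),(271.4,184.1),(430,323.6),(297.7,344.1)]))
Ls=list(zip(B,[(384,240),(354.7,277.3),(450,260),(421.7,303)]))
for n,o in dict(w=[(w,Lw)],s=[(s,Ls)],ws=[(w,Lw),(s,Ls)]).items():
    q,e=fitpose(o,T,[502,-10,126,19]); print(n,q.round(3),e.tolist())
c=(0,0,0)
Ew=[((-75,-60,18),(-75,60,18),c),((75,-60,0),(75,60,0),c),((-69,60,0),(75,60,0),c),((-69,-60,0),(75,-60,0),c)]
for z in (120,124,128):
  qq,e=refine([(w,Ew)],[502,-8,z,.195],rng=4); print(qq.round(3),e)
for P in B: print(P, proj(w,np.array([P])@Rbox(q[3]).T+q[:3]))
```

```text
w [ 5.05130e+02 -8.94000e+00  1.23368e+02  1.91000e-01] [-1.8, -0.8, 1.0, -0.9, -1.1, 1.8, 2.6, 0.5]
s [5.10208e+02 5.29000e-01 1.20867e+02 1.93000e-01] [0.4, -0.4, -0.1, 0.9, -0.0, 0.0, -0.2, -0.4]
ws [ 5.04292e+02 -4.53500e+00  1.29952e+02  1.85000e-01] [-0.2, -4.7, -0.5, -5.0, 0.1, 1.8, 0.7, 0.3, 1.1, -0.3, -0.1, 1.2, 1.1, 0.9, 0.2, 0.7]
[ 5.01692e+02 -9.53700e+00  1.20421e+02  1.86000e-01] [61, np.float64(0.28), np.float64(0.54)]
[ 5.01710e+02 -9.62600e+00  1.20149e+02  1.87000e-01] [62, np.float64(0.28), np.float64(0.66)]
[ 5.01703e+02 -9.55400e+00  1.20256e+02  1.86000e-01] [60, np.float64(0.3), np.float64(0.6)]
(-75, 60, 18) [[406.22974475 156.7346436 ]]
(-75, -60, 18) [[270.88075185 179.06841423]]
(75, 60, 0) [[430.11126564 325.40663972]]
(75, -60, 0) [[298.44225263 344.3649552 ]]
```

```bash
python3 -m handwheel '[[0.0854,[-0.006,0.047,-0.008],0],[0.0854,[-0.006,0.047,-0.008],0],[0.0854,[-0.004,0.047,-0.008],0],[0.0854,[-0.002,0.03,-0.008],0],[0.0854,[0,0,0],0],[0.0854,[0,0,0],0]]' 20
python3 - <<'E'
from h import *
w3=grab('wrist','w3'); w=load('w2'); c=(0,0,0)
E=[((-75,-60,18),(-75,60,18),c),((75,-60,0),(75,60,0),c),((-69,60,0),(75,60,0),c),((-69,-60,0),(75,-60,0),c)]
E3=[((-75,-60,18),(-75,60,18),(-75,0,0)),((-69,60,0),(55,60,0),c)]
for y,z in ((-9,121),(-5,128)):
  q,e=refine([(w,E),(w3,E3)],[503,y,z,.19],rng=5); print('box',q.round(3),e)
k=(0,0,0)
C=[((-67,-60,4),(77,-60,4),k),((-67,60,4),(77,60,4),k),((77,-60,4),(77,60,4),k)]
q2,e=refine([(w3,C)],[455,272,12,.017],tilt=0,rng=6); print('cover free z',q2.round(3),e)
R=Rbox(q[3]); img=np.uint8((w3['frame']/255.)**.6*255)
for EE,RR,t in ((E+[((-75,y,-7),(-75,y,6),c) for y in(-48,-12,12,48)],R,q[:3]),(C,Rbox(q2[3],0),q2[:3])):
  for a,b,_ in EE:
    p=proj(w3,np.array([a,b])@RR.T+t); cv2.line(img,*[tuple(int(round(v*16)) for v in x) for x in p],(0,255,255),1,cv2.LINE_AA,4)
cv2.imwrite('pics/o4.png',cv2.resize(img[60:460,200:480],None,fx=1.5,fy=1.5,interpolation=2))
o=r.get_obs(); print(o['tool_pos'],o['tool_rot'],o['time_s'])
E
```

```text
time_s: 2.95
tool_pos: [453.5, 213.9, 299.1]
tool_rot: [-2.185, -2.25, 0.013]
ft_force: [-0.7, -0.4, 0.9]
opening: 85.3
box [ 5.01808e+02 -9.29000e+00  1.20392e+02  1.85000e-01] [78, np.float64(0.48), np.float64(0.83)]
box [ 5.01965e+02 -8.71300e+00  1.21165e+02  1.85000e-01] [79, np.float64(0.57), np.float64(1.61)]
cover free z [4.54823e+02 2.72417e+02 8.35500e+00 2.00000e-02] [75, np.float64(0.23), np.float64(0.26)]
[453.62905045 213.59543561 299.15573327] [-2.18570673 -2.24932268  0.01300805] 3.0
```

View pics/o4.png

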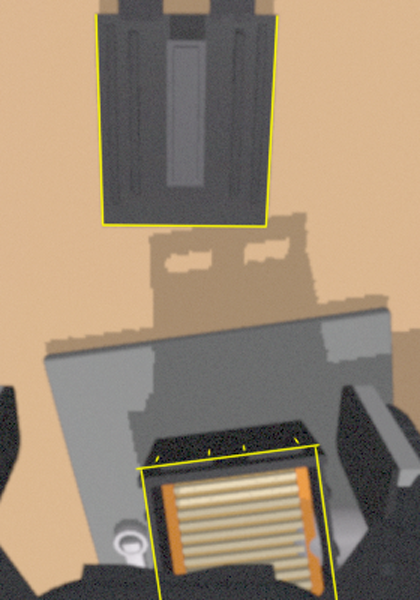

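```bash
python3 -m handwheel '[[0.06,[0.002,0.025,-0.05],-0.008],[0.06,[0,0.004,-0.05],0],[0.06,[0,0,-0.05],0],[0.06,[0,0,-0.05],0],[0.06,[0,0,-0.015],0],[0.06,[0,0,0],0]]' 20
```

```text
time_s: 3.75
tool_pos: [457.9, 239.2, 80.7]
tool_rot: [-2.204, -2.236, 0.003]
ft_force: [-0.2, -0.8, 0.3]
opening: 59.7
```

```bash
python3 -m handwheel '[[0.06,[-0.0025,0.0032,-0.02],0],[0.06,[0,0,-0.013],0],[0.06,[0,0,0],0],[0.02,[0,0,0],0],[0.02,[0,0,0],0],[0.02,[0,0,0],0],[0.02,[0,0,0],0],[0.02,[0,0,0],0]]' 20
```

```text
time_s: 4.75
tool_pos: [457.8, 241.7, 51.4]
tool_rot: [2.207, 2.234, 0.005]
ft_force: [-0.7, -0.2, -3.0]
opening: 23.8
```

```bash
python3 -m handwheel '[[0.02,[0,0.002,0.006],0],[0.02,[0,0.003,0.006],0],[0.02,[0,0.004,0.006],0],[0.02,[0,0.005,0.006],0],[0.02,[0,0.003,0.003],0],[0.02,[0,0,0],0]]' 20
python3 - <<'E'
from h import *
s=grab('side','s5'); o=r.get_obs(); print(o['ft_force'],o['moment'],o['tool_pos'])
cv2.imwrite('pics/s5c.png',cv2.resize(np.uint8((s['frame'][150:310,200:400]/255.)**.6*255),None,fx=3,fy=3,interpolation=2))
E
```

```text
time_s: 5.5
tool_pos: [457.7, 260.2, 80.5]
tool_rot: [2.207, 2.235, 0.006]
ft_force: [-0.3, 0.1, -2.9]
opening: 24.0
[ 0.20630666 -0.20064762 -3.22289603] [-0.13677827  0.0194777  -0.00607223] [457.68618307 260.06933245  80.3997863 ]
```

View pics/s5c.png

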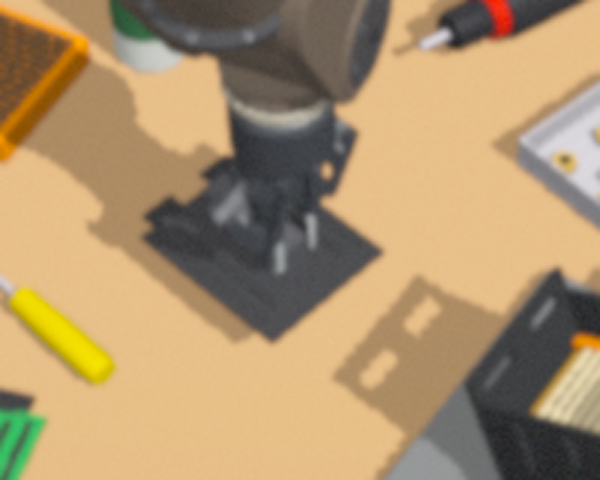

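```bash
python3 -m handwheel '[[0.02,[0,0,0.04],0.03],[0.02,[0,-0.01,0.045],0.03],[0.02,[0.005,-0.035,0.02],0.03],[0.02,[0.006,-0.035,0],0.03],[0.02,[0.006,-0.035,0],0.03],[0.02,[0.006,-0.035,0],0.024],[0.02,[0,-0.007,0],0],[0.02,[0,0,0],0]]' 60
python3 - <<'E'
from h import *
o=r.get_obs(); print(o['tool_pos'],o['tool_rot'],o['ft_force'],o['moment'],o['joints'][5])
a=np.arctan2(o['tool_rot'][1],o['tool_rot'][0]); print('yaw',(2*a-np.pi/2+np.pi/2)%np.pi-np.pi/2)
E
```

```text
time_s: 6.55
tool_pos: [479.6, 97.8, 187.0]
tool_rot: [1.998, 2.424, 0.0]
ft_force: [-0.7, 0.3, -3.4]
opening: 22.7
[479.60852702  97.78641122 186.99609304] [1.99786962e+00 2.42431458e+00 3.14998902e-04] [-0.66220486  0.33357334 -3.38690059] [-0.08689991 -0.03117274 -0.021842  ] -0.12626792177175802
yaw 0.19227168463902822
```

```bash
python3 -m handwheel '[[0.02,[0.001,0.0055,-0.01],0],[0.02,[0,0,-0.015],0],[0.02,[0,0,-0.004],0],[0.02,[0,0,0],0]]' 20; python3 -m handwheel '[[0.02,[0,0,-0.003],0],[0.02,[0,0,-0.003],0],[0.02,[0,0,0],0]]' 20;  python3 -m handwheel '[[0.02,[0,0,-0.003],0],[0.02,[0,0,-0.003],0],[0.02,[0,0,0],0]]' 20
```

```text
time_s: 7.05
tool_pos: [480.6, 108.4, 156.8]
tool_rot: [1.993, 2.427, 0.004]
ft_force: [-0.9, -2.6, 4.2]
opening: 22.4
time_s: 7.42
tool_pos: [480.0, 112.6, 150.6]
tool_rot: [1.988, 2.431, 0.005]
ft_force: [0.5, -1.3, -0.2]
opening: 22.9
time_s: 7.8
tool_pos: [479.5, 115.4, 144.5]
tool_rot: [1.985, 2.434, 0.006]
ft_force: [-0.1, -1.2, 0.3]
opening: 22.7
```

Run:
```python
from h import *
s=grab('side','s6')
cv2.imwrite('pics/s6c.png',cv2.resize(np.uint8((s['frame'][140:340,270:470]/255.)**.5*255),None,fx=3,fy=3,interpolation=2))
```

```text
(no output)
```

View pics/s6c.png

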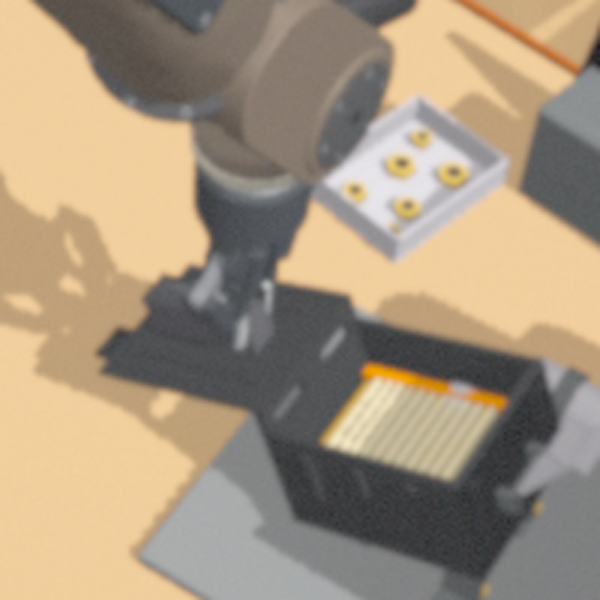

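```bash
python3 -m handwheel '[[0.02,[0,0.001,-0.003],0],[0.02,[0,0.001,-0.003],0],[0.02,[0,0.001,-0.003],0],[0.02,[0,0.001,-0.003],0],[0.02,[0,0,0],0]]' 20;  python3 -m handwheel '[[0.02,[0,0,-0.003],0],[0.02,[0,0,-0.003],0],[0.02,[0,0,0],0]]' 20
```

```text
time_s: 8.48
tool_pos: [479.9, 121.6, 133.1]
tool_rot: [1.982, 2.434, 0.009]
ft_force: [-0.1, 0.9, 3.8]
opening: 22.8
time_s: 8.85
tool_pos: [480.0, 122.9, 127.5]
tool_rot: [1.982, 2.433, 0.011]
ft_force: [-2.4, 1.9, 4.8]
opening: 22.5
```

```bash
python3 -m handwheel '[[0.02,[0,0,0],0],[0.02,[0,0.002,0.02],0],[0.02,[0,0.005,0.04],0],[0.02,[0,0,0.01],0],[0.02,[0,0,0],0],[0.02,[0,0,0],0]]' 100
cat >> h.py <<'E'
def cov_axes(a,t): return Rbox(a,t)   # same form: cover tilted t about its y, yaw a
E
python3 - <<'E'
from h import *
o=r.get_obs(); s=grab('side','s7'); w=grab('wrist','w7')
tp=np.array(o['tool_pos']); a=np.arctan2(o['tool_rot'][1],o['tool_rot'][0])*2-np.pi/2; a=(a+np.pi/2)%np.pi-np.pi/2; print(tp,a,o['ft_force'],o['opening'])
t=np.deg2rad(36); R=Rbox(a,t); org=tp-[0,0,6]-R@[31,0,33]
C=[((-67,-60,4),(77,-60,4)),((-67,60,4),(77,60,4)),((77,-60,4),(77,60,4)),((-67,-60,4),(-67,60,4))]+[((-82,y-15,4),(-82,y+15,4)) for y in(-30,30)]
A=[]
for d in(w,s):
  im=np.uint8((d['frame']/255.)**.5*255)
  for p,q in C:
    uv=proj(d,np.array([p,q])@R.T+org); cv2.line(im,*[tuple(int(round(v*16)) for v in x) for x in uv],(0,255,255),1,cv2.LINE_AA,4)
  A.append(im)
A=np.hstack([A[0][0:400,120:520],cv2.resize(A[1][110:310,250:450],None,fx=2,fy=2,interpolation=2)]); cv2.imwrite('pics/o7.png',A); print(A.shape)
E
```

```text
time_s: 9.6
tool_pos: [478.6, 130.9, 195.0]
tool_rot: [-1.983, -2.435, -0.005]
ft_force: [-0.7, 0.2, -3.6]
opening: 21.9
[478.59054554 130.92952328 194.95276579] 0.20414839105275462 [-0.66550351  0.1754767  -3.58773613] 21.909365958083132
(400, 800, 3)
```

View pics/o7.png

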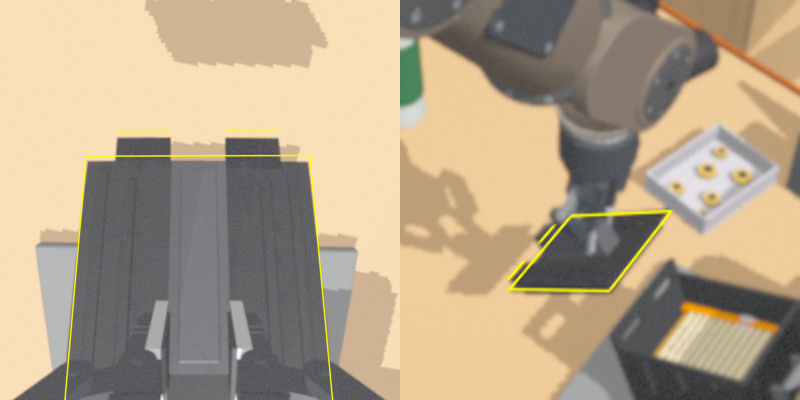

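Run:
```python
from h import *
w=load('w7'); s=load('s7'); tp=np.array([478.6,130.9,194.95]); a0=.204
P=[(-82,-45,4),(-82,-15,4),(-82,15,4),(-82,45,4),(-67,-60,4),(-67,60,4)]
UV=np.array([(117,138),(171,138),(226,138),(279,138),(87,161),(308,161)])+[120,0]
Ps=[(77,60,4),(77,-60,4),(-67,-60,4)]; US=np.array([(671,211),(609,291),(511,290)])-[400,0]; US=US/2+[250,110]
def W(p,Q): 
    R=Rbox(p[3],p[0]); return np.array(Q)@R.T+(tp-[0,0,6]-R@[p[1],p[4],p[2]])
def f(p,side=1):
    r=[(proj(w,W(p,P))-UV).ravel(),(p[1]-31,)*1/np.array([4.]),(p[2]-33)/np.array([4.])]
    if side: r.append((proj(s,W(p,Ps))-US).ravel()/1.5)
    return np.concatenate(r)
for sd in(0,1):
    q=least_squares(f,[.6,31,33,a0,0],args=(sd,),x_scale=[.01,1,1,.01,1]).x; print(np.rad2deg(q[0]),q.round(3),f(q,sd).round(1))
    print('tongue',W(q,[(-82,0,2)]),'tongue rel TCP',W(q,[(-82,0,2)])-tp, 'origin rel', W(q,[(0,0,0)])-tp)
```

```text
38.86462330365998 [ 0.678 30.772 31.465  0.201 -0.079] [ 0.1 -0.1 -0.  -0.4 -0.9 -0.3 -0.1  0.1  0.4  0.3  0.5  0.4 -0.1 -0.4]
tongue [[464.84798979 198.84153449  95.24552692]] tongue rel TCP [[-13.75201021  67.94153449 -99.70447308]] origin rel [[ -0.7634168    4.14767905 -49.80817613]]
37.53418290761082 [ 0.655 30.104 33.951  0.2   -0.034] [ 0.  -0.3 -0.  -0.5 -0.9 -0.4 -0.1 -0.   0.5  0.4  0.3  0.7 -0.2  0.2
  0.1 -0.3  0.  -0.5  0.1  0.2]
tongue [[464.819606   198.95027351  95.31587585]] tongue rel TCP [[-13.780394    68.05027351 -99.63412415]] origin rel [[ -0.60073587   3.13095602 -51.2628638 ]]
```

Run:
```python
from h import *
w,s,t=load('w2'),load('side0'),load('top0')
P=[(-75,60,18),(-75,0,18),(-75,-60,18),(-69,60,18),(-69,-60,18),(75,60,0),(75,0,0),(75,-60,0)]+[(-69,y,z) for y in(-48,-12,12,48) for z in(-7,6)]
H=[((502,-9,122,.187),(0,0,255)),((503,-4,131,.19),(255,255,0))]
def crop(d,r0,c0,wd,ht,k):
    g=np.uint8((d['frame'][r0:r0+int(ht/k)+1,c0:c0+int(wd/k)+1]/255.)**.5*255)
    g=cv2.resize(g,None,fx=k,fy=k,interpolation=cv2.INTER_CUBIC)[:ht,:wd]
    for q,c in H:
        for u,v in (proj(d,np.array(P)@Rbox(q[3]).T+np.array(q[:3]))-[c0,r0]+.5)*k: cv2.circle(g,(int(u),int(v)),2,c,-1)
    return g
A=np.hstack([crop(w,150,262,470,600,2.7),np.vstack([crop(s,225,348,330,300,3),crop(t,182,358,330,300,4)])])
cv2.imwrite('pics/o8.png',A)
# automatic: per-view L-edge offsets for both hypotheses
for n,d in(('w2',w),('w3',load('w3')),('side',s),('top',t)):
  g=cv2.GaussianBlur(np.sqrt(cv2.cvtColor(d['frame'],6)/255.).astype(np.float32),(0,0),.7)
  for q,_ in H[:1]:
    for x,z,nm in((-75,18,'L'),(75,0,'C')):
      Q=np.array([(x,y,z) for y in np.linspace(-50,50,41)]); Wp=Q@Rbox(q[3]).T+np.array(q[:3]); uv=proj(d,Wp)
      tt=uv[-1]-uv[0]; nn=np.array([tt[1],-tt[0]])/np.hypot(*tt)
      m=(uv[:,None]+np.arange(-10,11)[None,:,None]*nn).astype(np.float32)
      print(n,nm,'n',nn.round(2),(cv2.remap(g,m[...,0],m[...,1],1).mean(0)*100).astype(int).tolist())
```

```text
w2 L n [-0.17 -0.99] [36, 35, 34, 34, 36, 37, 38, 38, 38, 39, 41, 45, 49, 50, 51, 51, 51, 51, 51, 51, 51]
w2 C n [-0.14 -0.99] [53, 52, 52, 51, 48, 45, 42, 40, 40, 38, 34, 28, 23, 22, 21, 21, 21, 22, 23, 28, 38]
w3 L n [-0.13 -0.99] [39, 38, 37, 35, 30, 25, 24, 27, 31, 32, 31, 28, 24, 22, 21, 20, 21, 21, 21, 21, 21]
w3 C n [-0.11 -0.99] [0, 0, 0, 0, 0, 0, 0, 0, 0, 0, 0, 0, 0, 0, 0, 0, 0, 0, 0, 0, 0]
side L n [-0.79 -0.61] [27, 27, 27, 27, 27, 28, 31, 34, 35, 33, 30, 28, 28, 31, 37, 45, 51, 56, 59, 61, 63]
side C n [-0.83 -0.56] [25, 23, 21, 20, 18, 17, 17, 17, 18, 18, 18, 18, 20, 23, 26, 30, 36, 42, 47, 50, 50]
top L n [-0.98  0.2 ] [60, 51, 40, 32, 30, 30, 30, 30, 31, 34, 39, 44, 46, 47, 47, 47, 47, 47, 47, 47, 47]
top C n [-0.98  0.22] [51, 50, 48, 44, 37, 30, 25, 22, 22, 26, 34, 45, 55, 62, 67, 68, 67, 68, 68, 67, 67]
```

View pics/o8.png

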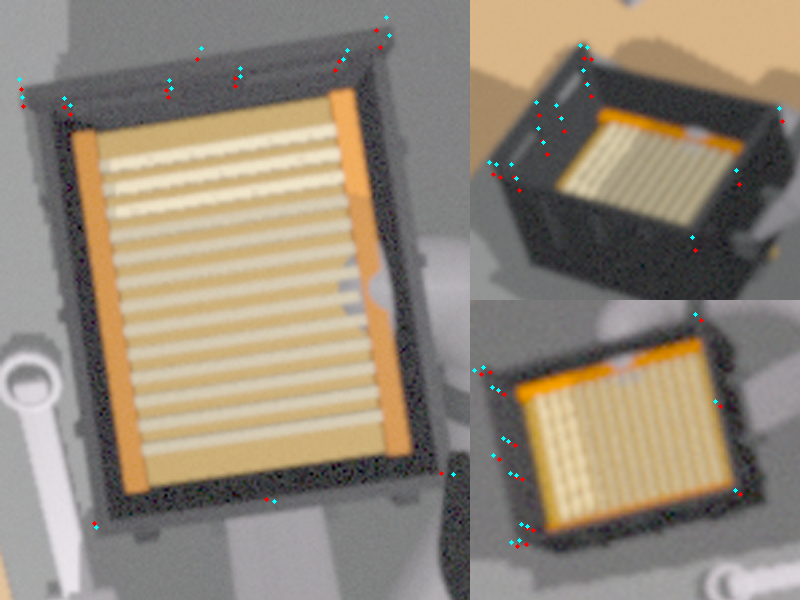

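Run:
```python
from h import *
w,s,w3=load('w2'),load('side0'),load('w3'); c=(0,0,0)
E=[((-75,-60,18),(-75,60,18),c),((70,-50,0),(70,50,0),c),((-60,55,0),(70,55,0),c),((-60,-55,0),(70,-55,0),c)]
Es=[((-75,-60,18),(-75,60,18),(-75,0,-20)),((75,-60,0),(75,60,0),c)]
for n,o in dict(w=[(w,E)],ws=[(w,E),(s,Es)],s=[(s,Es)]).items():
  for st in ([503,-5,128,.19],[503,-8,134,.19]):
    q,e=refine(o,st,rng=5); print(n,q.round(3),e)
    if n=='ws':
      for d,EE in((w,E),(s,Es)):
        for ed in EE: print('   ',refine([(d,[ed])],q,it=1)[1], end='')
      print()
```

```text
w [4.99177e+02 1.75000e+00 1.47098e+02 1.90000e-01] [62, np.float64(0.28), np.float64(0.52)]
w [4.99173e+02 1.74400e+00 1.47078e+02 1.90000e-01] [63, np.float64(0.29), np.float64(0.6)]
ws [ 5.00128e+02 -4.02200e+00  1.38576e+02  1.92000e-01] [94, np.float64(0.82), np.float64(2.12)]
    [3, np.float64(0.04), np.float64(0.07)]    [24, np.float64(1.33), np.float64(2.45)]    [19, np.float64(1.24), np.float64(3.9)]    [23, np.float64(0.57), np.float64(2.54)]    [25, np.float64(0.13), np.float64(0.36)]    [3, np.float64(0.0), np.float64(0.0)]
ws [ 5.00710e+02 -4.10700e+00  1.38965e+02  1.80000e-01] [95, np.float64(1.28), np.float64(2.21)]
    [2, np.float64(0.0), np.float64(0.0)]    [24, np.float64(1.48), np.float64(2.73)]    [20, np.float64(2.1), np.float64(2.64)]    [23, np.float64(0.57), np.float64(2.48)]    [25, np.float64(0.13), np.float64(0.17)]    [3, np.float64(0.0), np.float64(0.0)]Traceback (most recent call last):
  File "<stdin>", line 7, in <module>
  File "h.py", line 48, in refine
    z=least_squares(f,np.r_[q[:3],q[3]*100],loss='soft_l1',f_scale=.7).x; q=np.r_[z[:3],z[3]/100]
      ~~~~~~~~~~~~~^^^^^^^^^^^^^^^^^^^^^^^^^^^^^^^^^^^^^^^^^^^^^^^^^^^
    return func(*args, **kwargs)
    vector_fun = VectorFunction(
        fun_wrapped,
    ...<6 lines>...
        workers=workers
    )
    self._update_fun()
    ~~~~~~~~~~~~~~~~^^
    self.f = self.fun_wrapped(xp_copy(self.x))
             ~~~~~~~~~~~~~~~~^^^^^^^^^^^^^^^^^
    return np.atleast_1d(self.fun(x))
                         ~~~~~~~~^^^
    return self.f(x, *self.args, **self.kwargs)
           ~~~~~~^^^^^^^^^^^^^^^^^^^^^^^^^^^^^^
  File "h.py", line 47, in f
    return np.concatenate(out)
           ~~~~~~~~~~~~~~^^^^^
ValueError: need at least one array to concatenate
```

Run:
```python
from h import *
A=np.array([502,-9,122.]);a=.188
obs=[('w2',1.0,.7),('w3',1.5,.7),('side0',5,1.),('top0',0,1.)]
L=np.array([(-75,y,18) for y in(-50,50)])
def line(d,p): return proj(d,L@Rbox(a).T+p)
B=[]
for n,off,sg in obs:
    d=load(n); uv=line(d,A); t=uv[1]-uv[0]; nn=np.array([t[1],-t[0]])/np.hypot(*t); B.append((d,uv.mean(0)+off*nn,nn,sg))
def f(p,k):
    p=np.r_[502+p[0]*0,p]; p=np.array([502+ (p[1]+9)*0,p[1],p[2]]) 
    r=[(line(d,p).mean(0)-m)@nn/s for d,m,nn,s in B]
    Ly=p[1]+74.9; Lz=p[2]-11.4
    r.append(((Lz-116.4)*.788-(74.6-Ly)*.616)/2)   # distance to plate-underside line
    r=np.array(r); return r[k]
for k in([0,1],[0,1,2],[0,1,2,3],[0,1,2,3,4],[0,1,3,4],[2,3]):
    z=least_squares(f,[-5,126],args=(k,)); print(k,z.x.round(1),f(z.x,[0,1,2,3,4]).round(1))
```

```text
[0, 1] [ -8.3 120.6] [ 0.  -0.  -4.9  0.3 -5.3]
[0, 1, 2] [ -6.6 123.9] [ 1.9 -1.  -3.6  0.8 -3.5]
[0, 1, 2, 3] [ -6.7 123.7] [ 1.7 -1.1 -3.7  0.8 -3.6]
[0, 1, 2, 3, 4] [ -5.8 126.2] [ 2.7 -2.1 -2.9  1.  -2.3]
[0, 1, 3, 4] [ -6.5 124.8] [ 1.8 -1.8 -3.5  0.8 -3.1]
[2, 3] [ -6.2 146.9] [ -3.1 -23.    0.   -0.    5.7]
```

```bash
python3 -m handwheel '[[0.02,[0,0,0.045],-0.012],[0.02,[0.005,-0.025,0.003],0],[0.02,[0.006,-0.035,0],0],[0.02,[0.006,-0.035,0],0],[0.02,[0.006,-0.035,0],0],[0.02,[0.003,-0.02,0],0],[0.02,[0,0,0],0],[0.02,[0,0,0],0]]' 100
python3 - <<'E'
from h import *
o=r.get_obs(); print(o['tool_pos'],o['ft_force'],o['tool_rot'],np.arctan2(o['tool_rot'][1],o['tool_rot'][0])*2-np.pi/2)
E
```

```text
time_s: 10.7
tool_pos: [503.9, -23.7, 238.2]
tool_rot: [-1.993, -2.417, 0.004]
ft_force: [-0.4, -0.2, -3.2]
opening: 22.1
[503.90577845 -23.66494316 238.23546572] [-0.37061839 -0.18858876 -3.19718717] [-1.99335081 -2.41682527  0.00393419] -6.091728053128135
```

```bash
python3 -m handwheel '[[0.02,[0.0015,0,-0.015],0],[0.02,[0,0,-0.011],0],[0.02,[0,0,0],0]]' 100; for i in 1; do python3 -m handwheel '[[0.02,[0,0,-0.002],0],[0.02,[0,0,0],0]]'; done; python3 -m handwheel '[[0.02,[0,0,-0.002],0],[0.02,[0,0,0],0]]'
```

```text
time_s: 11.08
tool_pos: [505.3, -21.9, 209.8]
tool_rot: [-1.99, -2.418, 0.004]
ft_force: [0.7, 0.9, -0.5]
opening: 21.9
time_s: 11.32
tool_pos: [505.6, -21.3, 208.4]
tool_rot: [-1.99, -2.419, 0.002]
ft_force: [0.1, 4.4, -0.3]
opening: 21.9
time_s: 11.58
tool_pos: [505.8, -21.1, 207.8]
tool_rot: [-1.991, -2.421, 0.0]
ft_force: [-1.3, 4.5, 3.0]
opening: 22.2
```

```bash
python3 -m handwheel '[[0.02,[-0.0005,0.0027,-0.0011],0],[0.02,[-0.0005,0.0027,-0.0011],0],[0.02,[-0.0005,0.0027,-0.0011],0],[0.02,[0,0,0],0]]';  python3 -m handwheel '[[0.02,[-0.0005,0.0027,-0.0011],0],[0.02,[-0.0005,0.0027,-0.0011],0],[0.02,[0,0,0],0]]'
```

```text
time_s: 12.08
tool_pos: [504.9, -12.8, 205.3]
tool_rot: [-1.993, -2.423, -0.002]
ft_force: [0.7, 2.7, 0.4]
opening: 21.6
time_s: 12.45
tool_pos: [503.9, -7.0, 202.9]
tool_rot: [-1.993, -2.423, -0.002]
ft_force: [0.8, 2.9, -0.2]
opening: 21.8
```

```bash
python3 -m handwheel '[[0.02,[-0.0005,0.0027,-0.0011],0],[0.02,[-0.0005,0.0027,-0.0011],0],[0.02,[0,0,0],0]]';  python3 -m handwheel '[[0.02,[-0.0004,0.002,-0.0008],0],[0.02,[0,0,0],0]]'; python3 -m handwheel '[[0.02,[-0.0004,0.002,-0.0008],0],[0.02,[0,0,0],0]]'
```

```text
time_s: 12.82
tool_pos: [502.9, -1.2, 200.5]
tool_rot: [-1.993, -2.423, -0.002]
ft_force: [0.1, 2.9, -0.4]
opening: 21.8
time_s: 13.08
tool_pos: [502.7, -0.3, 200.5]
tool_rot: [-1.994, -2.425, -0.001]
ft_force: [-0.8, -0.0, 1.7]
opening: 21.5
time_s: 13.32
tool_pos: [502.6, 0.1, 200.8]
tool_rot: [1.994, 2.426, -0.002]
ft_force: [-0.1, -0.1, -0.4]
opening: 22.5
```

```bash
python3 -m handwheel '[[0.02,[0,0.001,0.003],0],[0.02,[0,0,0],0]]';  python3 -m handwheel '[[0.02,[0,0.001,0.003],0],[0.02,[0,0,0],0]]'; python3 -m handwheel '[[0.02,[0,0.001,0.003],0],[0.02,[0,0,0],0]]'
```

```text
time_s: 13.58
tool_pos: [502.1, 1.2, 203.2]
tool_rot: [-1.994, -2.427, 0.004]
ft_force: [0.6, -2.0, -1.7]
opening: 21.9
time_s: 13.82
tool_pos: [501.7, 2.2, 205.4]
tool_rot: [-1.992, -2.427, 0.006]
ft_force: [0.0, -1.4, -3.9]
opening: 22.1
time_s: 14.08
tool_pos: [501.3, 3.1, 207.9]
tool_rot: [-1.991, -2.427, 0.009]
ft_force: [0.5, -3.9, -5.2]
opening: 21.9
```

```bash
python3 -m handwheel '[[0.02,[0,0,0.003],0],[0.02,[0,0,0],0]]';  python3 -m handwheel '[[0.02,[0,0,0.003],0],[0.02,[0,0,0],0]]'
```

```text
time_s: 14.32
tool_pos: [501.1, 2.9, 210.8]
tool_rot: [-1.991, -2.427, 0.01]
ft_force: [0.5, -4.0, -7.9]
opening: 21.8
time_s: 14.58
tool_pos: [501.0, 2.8, 214.0]
tool_rot: [-1.991, -2.427, 0.01]
ft_force: [-0.4, -4.2, -8.0]
opening: 22.3
```

```bash
python3 -m handwheel '[[0.02,[0,-0.002,0],0],[0.02,[0,0,0],0]]';  python3 -m handwheel '[[0.02,[0,-0.002,0],0],[0.02,[0,0,0],0]]'
python3 - <<'E'
from h import *
w=grab('wrist','w9'); s=grab('side','s9'); t=grab('top','t9'); o=r.get_obs(); print(o['tool_pos'],o['tool_rot'],o['ft_force'],o['moment'])
E
```

```text
time_s: 14.82
tool_pos: [501.1, 0.9, 214.4]
tool_rot: [-1.991, -2.426, 0.009]
ft_force: [-1.3, -1.4, -5.7]
opening: 21.9
time_s: 15.08
tool_pos: [501.4, -0.9, 215.0]
tool_rot: [-1.992, -2.426, 0.007]
ft_force: [0.4, 0.3, -2.8]
opening: 22.0
[501.35921957  -0.83311333 214.84687538] [-1.9918155  -2.42636078  0.00698496] [-0.2213127  -0.13625644 -4.14770769] [-0.04532827  0.00123542  0.01582394]
```

Run:
```python
from h import *
a,b=load('w7')['frame'],load('w9')['frame']
G=lambda x: np.sqrt(cv2.GaussianBlur(cv2.cvtColor(x,6),(0,0),.8)/255.).astype(np.float32)*100
a,b=G(a),G(b)
print('mean col 313-323 rows 120-180'); 
for n,x in(('w7',a),('w9',b)):
  print(n,x[125:185:2,312:326].mean(1).astype(int).tolist()); print('  bottom',x[340:385:2,312:326].mean(1).astype(int).tolist())
  print('  rowcut 250',x[240:260,195:445:4].mean(0).astype(int).tolist())
  print('  tongue col 250-280',x[125:185:2,250:280].mean(1).astype(int).tolist())
```

```text
mean col 313-323 rows 120-180
w7 [89, 89, 89, 89, 89, 89, 89, 89, 87, 79, 73, 72, 72, 72, 72, 72, 72, 68, 51, 46, 46, 45, 46, 46, 46, 47, 47, 47, 47, 47]
  bottom [51, 50, 50, 50, 50, 51, 51, 50, 50, 51, 56, 59, 52, 51, 51, 51, 51, 46, 42, 42, 42, 42, 42]
  rowcut 250 [65, 40, 39, 39, 38, 38, 38, 37, 39, 38, 39, 38, 38, 38, 35, 38, 38, 38, 38, 38, 38, 38, 38, 39, 46, 46, 44, 47, 47, 49, 49, 49, 49, 49, 49, 49, 47, 48, 46, 37, 36, 38, 38, 38, 38, 38, 38, 36, 39, 39, 36, 38, 38, 38, 38, 38, 39, 38, 38, 38, 39, 61, 67]
  tongue col 250-280 [89, 89, 89, 89, 89, 86, 65, 38, 34, 34, 34, 34, 34, 33, 33, 33, 33, 34, 36, 37, 37, 37, 37, 37, 37, 37, 37, 37, 37, 38]
w9 [66, 66, 66, 66, 66, 65, 54, 45, 45, 45, 45, 42, 34, 32, 32, 33, 33, 33, 32, 33, 39, 46, 50, 51, 51, 51, 51, 52, 52, 52]
  bottom [53, 53, 53, 53, 53, 53, 53, 53, 53, 54, 63, 66, 55, 53, 53, 53, 53, 58, 61, 57, 46, 44, 44]
  rowcut 250 [81, 77, 44, 42, 42, 42, 42, 40, 42, 42, 42, 42, 41, 42, 41, 39, 42, 41, 41, 41, 42, 42, 42, 42, 49, 51, 50, 52, 52, 52, 53, 53, 53, 53, 53, 52, 51, 52, 49, 41, 41, 41, 42, 42, 42, 42, 42, 40, 42, 42, 40, 41, 41, 42, 41, 42, 42, 41, 41, 42, 45, 65, 66]
  tongue col 250-280 [68, 68, 68, 68, 68, 65, 54, 50, 49, 49, 49, 48, 46, 45, 42, 38, 37, 37, 37, 37, 37, 37, 37, 37, 37, 37, 38, 41, 41, 41]
```

Run:
```python
from h import *
for nm,tp,yaw in(('w7',[478.6,130.9,194.95],.201),('w9',[501.4,-.85,214.9],.191)):
  d=load(nm); tp=np.array(tp)
  for t in (36,38,40,42,44,46,50):
    R=Rbox(yaw,np.deg2rad(t)); W=lambda P:np.array(P)@R.T+tp-[0,0,6]-R@[30.4,0,33]
    L=proj(d,W([(x,-60,4) for x in range(-67,30)])); Rr=proj(d,W([(x,60,4) for x in range(-67,30)]))
    print(nm,t,'ribfront row',proj(d,W([(-48,0,34)]))[0].round(1),'L,R col@250',np.interp(250,L[:,1],L[:,0]).round(1),np.interp(250,Rr[:,1],Rr[:,0]).round(1),'tongue/plate/tip rows',proj(d,W([(-82,-30,4),(-67,-30,4)]))[:,1].round(1),'tongue rel TCP',(W([(-82,0,2)])-tp).round(1))
```

```text
w7 36 ribfront row [318.  158.9] L,R col@250 196.1 439.6 tongue/plate/tip rows [131.8 155.9] tongue rel TCP [[-14.5  71.2 -97.1]]
w7 38 ribfront row [318. 162.] L,R col@250 197.2 438.5 tongue/plate/tip rows [137.5 160.9] tongue rel TCP [[-13.9  68.1 -99.6]]
w7 40 ribfront row [318.  165.2] L,R col@250 198.3 437.4 tongue/plate/tip rows [143.2 165.9] tongue rel TCP [[ -13.2   64.8 -102. ]]
w7 42 ribfront row [318.  168.5] L,R col@250 199.5 436.2 tongue/plate/tip rows [148.9 170.9] tongue rel TCP [[ -12.5   61.5 -104.2]]
w7 44 ribfront row [318.  171.8] L,R col@250 200.6 435.1 tongue/plate/tip rows [154.5 175.9] tongue rel TCP [[ -11.8   58.1 -106.4]]
w7 46 ribfront row [318.  175.3] L,R col@250 201.8 433.8 tongue/plate/tip rows [160.2 180.9] tongue rel TCP [[ -11.1   54.7 -108.4]]
w7 50 ribfront row [318.  182.4] L,R col@250 204.4 431.3 tongue/plate/tip rows [171.6 191. ] tongue rel TCP [[  -9.7   47.5 -112. ]]
w9 36 ribfront row [318.8 158.3] L,R col@250 196.8 440.4 tongue/plate/tip rows [130.9 155.1] tongue rel TCP [[-13.8  71.4 -97.1]]
w9 38 ribfront row [318.8 161.4] L,R col@250 197.9 439.3 tongue/plate/tip rows [136.6 160. ] tongue rel TCP [[-13.2  68.2 -99.6]]
w9 40 ribfront row [318.8 164.6] L,R col@250 199.0 438.2 tongue/plate/tip rows [142.2 165. ] tongue rel TCP [[ -12.6   65.  -102. ]]
w9 42 ribfront row [318.8 167.9] L,R col@250 200.1 437.1 tongue/plate/tip rows [147.9 170. ] tongue rel TCP [[ -11.9   61.6 -104.2]]
w9 44 ribfront row [318.8 171.2] L,R col@250 201.3 435.9 tongue/plate/tip rows [153.6 175. ] tongue rel TCP [[ -11.3   58.2 -106.4]]
w9 46 ribfront row [318.8 174.7] L,R col@250 202.5 434.7 tongue/plate/tip rows [159.3 180. ] tongue rel TCP [[ -10.6   54.8 -108.4]]
w9 50 ribfront row [318.8 181.8] L,R col@250 205.0 432.2 tongue/plate/tip rows [170.6 190.1] tongue rel TCP [[  -9.2   47.6 -112. ]]
```

```bash
python3 -m handwheel '[[0.02,[-0.0005,0.002,-0.003],0],[0.02,[-0.0005,0.0025,-0.002],0],[0.02,[0,0,0],0]]'; python3 -m handwheel '[[0.02,[-0.0005,0.002,-0.001],0],[0.02,[-0.0004,0.002,-0.001],0],[0.02,[0,0,0],0]]'
```

```text
time_s: 15.6
tool_pos: [500.2, 4.2, 209.5]
tool_rot: [-1.992, -2.426, 0.007]
ft_force: [0.5, -1.2, -2.4]
opening: 21.9
time_s: 15.98
tool_pos: [499.6, 7.7, 207.8]
tool_rot: [-1.992, -2.428, 0.008]
ft_force: [0.5, -2.8, -3.1]
opening: 22.1
```

Run:
```python
from h import *
d=grab('wrist','w10'); x=np.sqrt(cv2.GaussianBlur(cv2.cvtColor(d['frame'],6),(0,0),.7)/255.)*100
R=range(125,215,2); print(list(R)[::5])
for n,c in(('center',(312,326)),('tongueL',(250,280)),('tongueR',(360,390)),('gapL',(215,232)),('gapL2',(291,298))): print(n,[int(x[i:i+2,c[0]:c[1]].mean()) for i in R])
print('cut250',[int(v) for v in x[240:260,190:215].mean(0)],[int(v) for v in x[240:260,425:450].mean(0)])
```

```text
[125, 135, 145, 155, 165, 175, 185, 195, 205]
center [65, 65, 65, 65, 65, 65, 65, 65, 65, 65, 65, 65, 65, 65, 61, 49, 45, 46, 46, 45, 40, 38, 48, 51, 50, 51, 51, 51, 51, 51, 51, 51, 51, 51, 51, 51, 51, 51, 51, 51, 51, 52, 51, 51, 52]
tongueL [68, 68, 68, 68, 68, 67, 67, 67, 67, 67, 66, 62, 46, 38, 43, 49, 50, 50, 49, 49, 47, 45, 42, 38, 37, 37, 38, 40, 41, 41, 41, 40, 40, 40, 40, 40, 40, 40, 41, 41, 41, 40, 41, 41, 41]
tongueR [65, 65, 65, 65, 65, 65, 65, 65, 65, 65, 65, 64, 53, 38, 38, 43, 46, 46, 46, 46, 45, 40, 40, 39, 39, 39, 40, 41, 41, 41, 41, 41, 41, 41, 41, 41, 41, 41, 41, 41, 41, 41, 41, 41, 41]
gapL [80, 80, 80, 80, 80, 80, 80, 80, 80, 80, 80, 80, 80, 79, 69, 53, 50, 50, 49, 49, 47, 45, 44, 41, 41, 41, 41, 41, 41, 41, 40, 41, 41, 41, 40, 41, 41, 41, 41, 40, 40, 40, 40, 41, 41]
gapL2 [65, 65, 65, 65, 65, 65, 65, 65, 65, 65, 65, 64, 58, 55, 54, 50, 50, 49, 49, 49, 47, 46, 48, 48, 47, 47, 48, 48, 48, 48, 48, 49, 48, 49, 49, 49, 49, 49, 49, 49, 49, 49, 50, 49, 50]
cut250 [80, 80, 80, 80, 80, 80, 80, 80, 80, 77, 70, 59, 49, 44, 42, 42, 42, 42, 42, 42, 42, 42, 42, 42, 41] [41, 41, 41, 41, 41, 41, 41, 41, 41, 42, 45, 51, 58, 63, 65, 65, 66, 66, 66, 66, 65, 66, 65, 66, 66]
```

```bash
python3 -m handwheel '[[0.02,[0,0,0],0],[0.02,[0.0008,-0.0043,-0.0028],0],[0.02,[0.0008,-0.0045,-0.003],0],[0.02,[0.0008,-0.0045,-0.0031],0],[0.02,[0.0009,-0.0046,-0.0034],0],[0.02,[0,0,0],0]]' 20; python3 -m handwheel '[[0.02,[0.0007,-0.0037,-0.0036],0],[0.02,[0.0007,-0.0037,-0.0038],0],[0.02,[0,0,0],0]]'
```

```text
time_s: 16.77
tool_pos: [502.6, -9.4, 195.0]
tool_rot: [-1.991, -2.424, 0.004]
ft_force: [-1.8, 1.9, 0.8]
opening: 21.8
time_s: 17.15
tool_pos: [504.0, -17.1, 187.7]
tool_rot: [-1.991, -2.424, 0.003]
ft_force: [-1.1, 4.7, 3.3]
opening: 21.9
```

```bash
cat > tc.py <<'E'
from h import *
import sys
d=grab('wrist',sys.argv[1]); x=np.sqrt(cv2.GaussianBlur(cv2.cvtColor(d['frame'],6),(0,0),.7)/255.)*100
print('rows 85..')
for n,c in(('center',(312,326)),('tongueL',(250,280)),('tongueR',(360,390)),('gapL',(215,232))): print(n,[int(x[i:i+2,c[0]:c[1]].mean()) for i in range(85,185,2)])
o=r.get_obs(); print(o['time_s'],o['tool_pos'],o['ft_force'])
E
python3 tc.py w11
```

```text
rows 85..
center [66, 66, 66, 66, 66, 66, 66, 66, 66, 58, 45, 43, 43, 43, 43, 41, 35, 32, 32, 32, 32, 36, 41, 42, 43, 43, 43, 46, 52, 53, 53, 53, 53, 53, 53, 53, 53, 53, 53, 53, 53, 53, 54, 54, 54, 54, 54, 54, 54, 54]
tongueL [67, 67, 66, 66, 66, 66, 66, 61, 46, 42, 44, 44, 44, 44, 44, 42, 38, 37, 39, 42, 43, 43, 45, 45, 44, 45, 46, 46, 46, 46, 46, 46, 46, 46, 46, 46, 46, 46, 46, 46, 46, 46, 46, 46, 46, 47, 47, 47, 47, 47]
tongueR [67, 67, 67, 67, 67, 67, 66, 62, 47, 40, 45, 46, 45, 46, 46, 45, 40, 36, 35, 35, 35, 38, 39, 40, 40, 41, 41, 42, 42, 43, 43, 43, 43, 43, 43, 43, 43, 43, 43, 43, 43, 43, 43, 43, 43, 43, 43, 43, 43, 44]
gapL [80, 80, 80, 81, 81, 80, 80, 80, 76, 64, 51, 49, 48, 49, 49, 48, 46, 45, 45, 45, 44, 42, 43, 44, 45, 45, 46, 46, 45, 45, 45, 45, 46, 46, 46, 46, 46, 45, 46, 46, 46, 46, 46, 46, 46, 46, 46, 46, 46, 46]
17.2 [504.04430178 -17.01392301 187.77591031] [-1.70097056  3.16146461  2.64687519]
```

```bash
python3 -m handwheel '[[0.02,[0.0002,-0.0015,-0.004],0],[0.02,[0.0002,-0.0015,-0.004],0],[0.02,[0,0,0],0]]'; python3 -m handwheel '[[0.02,[0.0002,-0.001,-0.003],0],[0.02,[0,0,0],0]]';  python3 tc.py w12
```

```text
time_s: 17.58
tool_pos: [505.2, -22.6, 181.7]
tool_rot: [1.993, 2.427, -0.005]
ft_force: [-1.5, 5.4, 0.8]
opening: 21.9
time_s: 17.82
tool_pos: [505.2, -22.6, 181.9]
tool_rot: [1.994, 2.425, -0.002]
ft_force: [-1.7, 2.9, -0.1]
opening: 22.2
rows 85..
center [66, 65, 54, 44, 43, 43, 43, 43, 41, 34, 32, 33, 32, 32, 33, 37, 43, 44, 44, 44, 44, 44, 44, 46, 51, 54, 54, 54, 52, 53, 54, 54, 54, 54, 54, 54, 55, 55, 55, 55, 55, 55, 55, 55, 55, 55, 55, 55, 55, 55]
tongueL [60, 45, 42, 43, 43, 43, 43, 43, 40, 34, 33, 33, 34, 37, 40, 43, 45, 46, 46, 45, 45, 46, 46, 46, 46, 47, 48, 49, 49, 49, 49, 49, 49, 49, 49, 49, 49, 49, 49, 49, 49, 49, 50, 50, 50, 50, 50, 50, 50, 50]
tongueR [60, 44, 42, 46, 47, 47, 47, 47, 46, 44, 42, 40, 39, 37, 38, 41, 42, 43, 42, 42, 43, 44, 45, 45, 45, 45, 45, 45, 45, 45, 45, 45, 45, 45, 45, 45, 46, 45, 45, 46, 46, 46, 46, 46, 46, 46, 46, 47, 47, 47]
gapL [78, 68, 56, 49, 48, 48, 48, 48, 47, 46, 45, 45, 46, 45, 44, 44, 47, 48, 48, 48, 48, 48, 48, 48, 47, 48, 48, 48, 48, 48, 48, 48, 48, 48, 48, 48, 48, 48, 48, 49, 49, 49, 49, 49, 49, 49, 49, 49, 49, 49]
17.875 [505.27603903 -22.67863165 181.71271149] [-0.80932182  1.32555427  3.38456639]
```

Run:
```python
from h import *
d=load('w12')
for q in((501,-6,131,.19),(501,-4,134,.19)):
  R=Rbox(q[3]); W=lambda P:np.array(P)@R.T+np.array(q[:3])
  print(q,'L,R rows',proj(d,W([(-75,0,18),(-69,0,18)]))[:,1].round(1),'tip row',proj(d,W([(-82,-30,4)]))[:,1].round(1),'plate edge for dx 0,2,4,6',proj(d,W([(-67+k,0,4) for k in(0,2,4,6)]))[:,1].round(1),'ribfront top',proj(d,W([(-48+k,0,34) for k in(0,2,4,6)]))[:,1].round(1), 'clip edge corners',proj(d,W([(77,-60,4),(77,60,4)])).round(0).tolist())
```

```text
(501, -6, 131, 0.19) L,R rows [ 89.2 102.1] tip row [88.6] plate edge for dx 0,2,4,6 [118.2 122.3 126.3 130.4] ribfront top [136.  140.9 145.8 150.8] clip edge corners [[188.0, 421.0], [443.0, 422.0]]
(501, -4, 134, 0.19) L,R rows [84.  97.1] tip row [83.9] plate edge for dx 0,2,4,6 [114.  118.1 122.2 126.3] ribfront top [131.3 136.3 141.3 146.3] clip edge corners [[186.0, 423.0], [447.0, 423.0]]
```

```bash
python3 -m handwheel '[[0.05,[0,0,0],0],[0.05,[0,0,0],0],[0.05,[0,0,0],0],[0.05,[0,0,0.02],0],[0.05,[0,0,0.04],0],[0.02,[0,0,0.01],0],[0,[0,0,0],0],[0,[0,0,0],0]]' 20; python3 tc.py w13
python3 - <<'E'
from h import *
d=load('w13'); q=(501,-6,131,.19); R=Rbox(q[3])
W=lambda P:np.array(P)@R.T+np.array(q[:3])
print(proj(d,W([(-75,0,18),(-69,0,18)]))[:,1].round(1),proj(d,W([(-67,0,4),(-67,-55,4),(-48,0,34)]))[:,1].round(1),'rib rear top',proj(d,W([(42,0,34)])).round(1),'clip edge',proj(d,W([(77,-60,4),(77,-30,4),(77,30,4),(77,60,4)])).round(1).tolist(),'L side',proj(d,W([(-40,-60,4),(40,-60,4),(-40,60,4),(40,60,4)])).round(1).tolist())
x=np.sqrt(cv2.GaussianBlur(cv2.cvtColor(d['frame'],6),(0,0),.7)/255.)*100
for y in (-40,40):
  u,v=proj(d,W([(77,y,4)]))[0]; print(y,(u,v),[int(x[int(v)+k,int(u)-4:int(u)+5].mean()) for k in range(-15,16)])
for xx in(-30,30):
  for y in(-60,60):
    u,v=proj(d,W([(xx,y,4)]))[0]; print(xx,y,(u,v),[int(x[int(v)-4:int(v)+5,int(u)+k].mean()) for k in range(-12,13)])
E
```

```text
time_s: 18.88
tool_pos: [505.6, -23.8, 250.7]
tool_rot: [1.993, 2.427, -0.006]
ft_force: [-0.8, 0.5, 0.4]
opening: 0.2
rows 85..
center [60, 61, 61, 60, 53, 41, 38, 39, 38, 33, 28, 28, 29, 30, 36, 39, 39, 40, 40, 41, 48, 51, 52, 52, 54, 55, 55, 55, 55, 55, 55, 55, 55, 55, 55, 55, 55, 55, 56, 56, 56, 56, 56, 56, 56, 56, 56, 56, 56, 56]
tongueL [66, 66, 63, 50, 41, 43, 43, 43, 43, 42, 41, 41, 40, 39, 40, 41, 41, 41, 43, 43, 43, 43, 43, 43, 43, 43, 43, 43, 43, 44, 43, 43, 43, 43, 44, 44, 44, 44, 44, 44, 44, 44, 44, 44, 44, 44, 45, 44, 44, 44]
tongueR [61, 61, 60, 49, 39, 42, 43, 43, 43, 42, 41, 41, 41, 40, 42, 44, 44, 43, 43, 43, 43, 44, 43, 43, 43, 44, 44, 44, 44, 44, 44, 44, 44, 44, 45, 45, 44, 45, 45, 45, 45, 45, 45, 45, 45, 46, 46, 45, 45, 46]
gapL [74, 74, 74, 74, 69, 62, 61, 61, 61, 61, 63, 65, 68, 69, 68, 65, 64, 64, 64, 64, 64, 64, 64, 64, 64, 64, 64, 63, 63, 63, 63, 63, 63, 63, 63, 63, 63, 63, 63, 63, 63, 63, 63, 63, 63, 63, 63, 63, 63, 63]
18.925 [505.53548917 -23.77265202 250.55947941] [-0.46086389  0.03529902 -0.04585626]
[ 93.5 102.8] [114.7 114.9 126.6] rib rear top [[316.
[... 529 characters left out ...]
, 60, 60, 60]
-30 -60 (np.float64(224.0979396192634), np.float64(170.31314027310506)) [74, 74, 74, 74, 74, 74, 74, 74, 74, 74, 74, 73, 67, 58, 49, 45, 45, 45, 45, 46, 46, 45, 45, 44, 43]
-30 60 (np.float64(409.6172963712007), np.float64(170.96537414316637)) [44, 44, 44, 43, 42, 43, 44, 46, 46, 46, 46, 46, 46, 46, 46, 46, 48, 52, 56, 59, 61, 61, 61, 61, 61]
30 -60 (np.float64(222.36646968366483), np.float64(263.2543175056488)) [75, 81, 84, 84, 84, 84, 85, 85, 85, 85, 85, 84, 82, 73, 60, 50, 46, 46, 46, 46, 46, 46, 46, 45, 44]
30 60 (np.float64(410.6380647354099), np.float64(263.9254929966589)) [47, 46, 46, 46, 45, 45, 47, 49, 50, 50, 50, 50, 50, 50, 51, 53, 59, 65, 70, 71, 72, 72, 73, 73, 73]
```

```bash
python3 -m handwheel '[[0,[0,-0.003,-0.02],0],[0,[0,0,-0.02],0],[0,[0,0,-0.004],0],[0,[0,0,0],0]]' 60; python3 -m handwheel '[[0,[0,0,-0.003],0],[0,[0,0,0],0]]';python3 -m handwheel '[[0,[0,0,-0.003],0],[0,[0,0,0],0]]'; python3 -m handwheel '[[0,[0,0,-0.003],0],[0,[0,0,0],0]]'
```

```text
time_s: 19.42
tool_pos: [505.5, -26.8, 206.1]
tool_rot: [1.993, 2.427, -0.007]
ft_force: [-4.5, 1.2, 14.8]
opening: 0.3
time_s: 19.68
tool_pos: [505.4, -26.8, 206.4]
tool_rot: [1.991, 2.426, -0.006]
ft_force: [-3.5, 0.4, 5.2]
opening: -0.2
time_s: 19.92
tool_pos: [505.4, -26.8, 206.4]
tool_rot: [1.989, 2.425, -0.005]
ft_force: [-3.3, -1.6, 6.1]
opening: 0.3
time_s: 20.18
tool_pos: [505.3, -26.8, 206.4]
tool_rot: [1.988, 2.424, -0.003]
ft_force: [-2.6, -0.8, 5.4]
opening: 0.3
```

```bash
python3 -m handwheel '[[0,[0,0,0.03],0],[0,[0,0,0.04],0],[0,[0,0.03,0.03],0],[0,[0,0.03,0.03],0],[0,[0,0,0],0],[0,[0,0,0],0]]'
cat > fc.py <<'E'
from h import *
import sys
# fit cover pose incl. tilt from edge search in several views
def fit(views,p0,it=8):
    p=np.array(p0,float) # x,y,z,yaw*100,tilt*100
    C=[((-60,-60,4),(65,-60,4)),((-60,60,4),(65,60,4)),((77,-55,4),(77,-20,4)),((77,20,4),(77,55,4)),((-42,-12,34),(36,-12,34)),((-42,12,34),(36,12,34)),((42,-10,34),(42,10,34)),((-48,-10,34),(-48,10,34))]
    W=lambda p,P:np.float64(P)@Rbox(p[3]/100,p[4]/100).T+p[:3]
    for k in range(it):
        obs=[]
        for d,sel in views:
            g=cv2.GaussianBlur(np.sqrt(cv2.cvtColor(d['frame'],6)/255.).astype(np.float32),(0,0),.8); rg=7 if k<3 else 4
            for ei in sel:
                a,b=np.array(C[ei],float); P=a+np.linspace(0,1,21)[:,None]*(b-a); uv=proj(d,W(p,P)); t=uv[-1]-uv[0]; n=np.array([-t[1],t[0]])/np.hypot(*t)
                s=np.arange(-rg,rg+.1,.25); m=(uv[:,None]+s[None,:,None]*n).astype(np.float32); v=cv2.remap(g,m[...,0],m[...,1],1); gr=abs(v[:,5:]-v[:,:-5]); j=gr.argmax(1)
                for i in np.where(gr.max(1)>.03)[0]: obs.append((d,P[i],n,uv[i]+(s[j[i]]+.625)*n,ei))
        def f(p):
            out=[]
            for d,_ in views:
                S=[o for o in obs if o[0] is d]
                if S: out.append(np.einsum('ij,ij->i',proj(d,W(p,[o[1] for o in S]))-np.array([o[3] for o in S]),np.array([o[2] for o in S])))
            return np.concatenate(out)
        p=least_squares(f,p,loss='soft_l1',f_scale=.5).x
    e=f(p); ids=np.concatenate([[o[4] for o in obs if o[0] is d] for d,_ in views])
    return p,{int(i):(int((ids==i).sum()),round(float(np.median(e[ids==i])),2),round(float(np.std(e[ids==i])),2)) for i in set(ids)}
E
python3 - <<'E'
from fc import *
print(r.get_obs()['tool_pos'])
a=load('w13'); b=grab('wrist','w14'); grab('side','s14'); grab('top','t14')
for n,V in dict(a=[(a,[0,1,2,3,4,5,6,7])],b=[(b,[0,1,2,3,4,5,6,7])],ab=[(a,range(8)),(b,range(8))]).items():
    for p0 in([501,-6,134,19,38.4],[502,-7,136,19,36]):
        p,e=fit(V,p0); print(n,p.round(2),'tilt',np.rad2deg(p[4]/100).round(2),e)
E
```

```text
time_s: 20.92
tool_pos: [503.9, 34.5, 336.9]
tool_rot: [1.993, 2.428, -0.009]
ft_force: [0.1, 0.1, -0.3]
opening: -0.1
[503.93089707  34.45382896 336.93125884]
a [502.11  -4.52 134.82  19.39  38.42] tilt 22.01 {0: (21, 0.38, 0.21), 1: (20, 0.4, 0.88), 2: (18, 0.14, 1.33), 3: (18, 0.12, 1.57), 4: (21, -0.35, 0.17), 5: (21, -0.09, 0.14), 6: (21, 0.14, 0.11), 7: (21, -0.1, 0.22)}
a [502.12  -4.51 134.82  19.39  38.42] tilt 22.01 {0: (21, 0.35, 0.22), 1: (20, 0.38, 0.87), 2: (18, 0.13, 1.31), 3: (18, 0.13, 1.57), 4: (21, -0.39, 0.17), 5: (21, -0.14, 0.16), 6: (21, 0.14, 0.11), 7: (21, -0.09, 0.22)}
b [502.25  -4.3  135.18  19.54  39.48] tilt 22.62 {0: (21, 0.1, 0.68), 1: (21, 0.85, 1.04), 2: (17, 0.37, 1.02), 3: (6, 0.16, 1.48), 4: (21, -0.39, 0.09), 5: (21, 0.09, 0.22), 6: (15, 2.9, 1.63), 7: (20, -0.36, 0.26)}
b [502.24  -4.29 135.2   19.53  39.37] tilt 22.56 {0: (21, 0.14, 0.66), 1: (21, 0.85, 1.04), 2: (17, 0.37, 1.04), 3: (6, 0.13, 1.48), 4: (21, -0.38, 0.12), 5: (21, 0.11, 0.22), 6: (15, 2.93, 1.63), 7: (20, -0.35, 0.26)}
ab [502.15  -4.47 134.88  19.41  38.55] tilt 22.09 {0: (42, 0.13, 0.55), 1: (40, 0.63, 0.98), 2: (35, 0.13, 1.23), 3: (23, 0.15, 1.48), 4: (42, -0.37, 0.15), 5: (42, -0.12, 0.23), 6: (35, 0.12, 1.53), 7: (41, 0.12, 0.26)}
ab [502.14  -4.48 134.88  19.41  38.57] tilt 22.1 {0: (42, 0.13, 0.55), 1: (40, 0.63, 0.98), 2: (35, 0.13, 1.23), 3: (23, 0.14, 1.48), 4: (42, -0.37, 0.16), 5: (42, -0.12, 0.23), 6: (35, 0.12, 1.52), 7: (41, 0.12, 0.26)}
```

Run:
```python
from h import *
q=np.array([502.1,-4.5,134.9]); R=Rbox(.193); w=load('w2'); s=load('side0'); w14=load('w14'); t=load('top0')
W=lambda P:np.array(P)@R.T+q
for a in np.arange(.4,1.01,.1):
    sn,c=np.sin(a),np.cos(a); tip=(83+72*sn,0,-50+72*c); lip=(tip[0]+9*c,0,tip[2]-9*sn)
    print(a.round(1),'w2 tip/lip',[proj(d,W([tip,lip])).round(1).tolist() for d in(w,)],'w14',proj(w14,W([tip])).round(1).tolist(),'side',proj(s,W([tip])).round(1).tolist(),'top',proj(t,W([tip])).round(1).tolist(),'world',W([tip,lip]).round(0).tolist())
def cut(d,c0,c1,n,P0,P1):
    uv=np.array([proj(d,W([P0]))[0],proj(d,W([P1]))[0]]); L=np.hypot(*(uv[1]-uv[0])); N=int(L); 
    g=np.sqrt(cv2.cvtColor(d['frame'],6)/255.).astype(np.float32)*100
    m=(uv[0]+np.linspace(0,1,N)[:,None]*(uv[1]-uv[0])).astype(np.float32); print(n,uv.round(0).tolist(),cv2.remap(g,m[:,0][None],m[:,1][None],1)[0].astype(int).tolist())
# along radial lines in image: from hinge-ish to far
g=np.sqrt(cv2.GaussianBlur(cv2.cvtColor(w['frame'],6),(0,0),.8)/255.)*100
print('w2 rows 330..440 cols 365-380',[int(g[i:i+2,365:380].mean()) for i in range(330,440,2)])
print('w2 row 380 cols 330-410',[int(g[376:384,i:i+2].mean()) for i in range(330,412,3)])
print('w2 row 400',[int(g[396:404,i:i+2].mean()) for i in range(330,412,3)])
```

```text
0.4 w2 tip/lip [[[370.3, 384.1], [371.5, 392.3]]] w14 [[307.8, 382.5]] side [[452.4, 279.0]] top [[431.3, 202.3]] world [[521.0, -100.0, 192.0], [522.0, -108.0, 191.0]]
0.5 w2 tip/lip [[[371.2, 390.3], [372.3, 397.6]]] w14 [[307.9, 388.8]] side [[455.9, 280.9]] top [[434.0, 201.9]] world [[522.0, -107.0, 191.0], [524.0, -115.0, 190.0]]
0.6 w2 tip/lip [[[372.1, 395.8], [373.0, 402.1]]] w14 [[308.0, 394.4]] side [[459.3, 283.1]] top [[436.6, 201.5]] world [[523.0, -114.0, 190.0], [525.0, -122.0, 188.0]]
0.7 w2 tip/lip [[[372.7, 400.5], [373.5, 405.7]]] w14 [[308.1, 399.1]] side [[462.6, 285.5]] top [[439.1, 201.1]] world [[525.0, -120.0, 188.0], [526.0, -129.0, 185.0]]
0.8 w2 tip/lip [[[373.3, 404.3], [373.8, 408.4]]] w14 [[308.3, 402.9]] side [[465.7, 288.0]] top [[441.4, 200.9]] world [[526.0, -127.0, 185.0], [528.0, -135.0, 182.0]]
0.9 w2 tip/lip [[[373.7, 407.2], [374.0, 410.2]]] w14 [[308.5, 405.9]] side [[468.5, 290.6]] top [[443.6, 200.7]] world [[527.0, -133.0, 182.0], [529.0, -141.0, 178.0]]
1.0 w2 tip/lip [[[373.9, 409.2], [374.1, 411.2]]] w14 [[308.6, 408.0]] side [[471.2, 293.3]] top [[445.6, 200.6]] world [[528.0, -139.0, 178.0], [530.0, -146.0, 173.0]]
w2 rows 330..440 cols 365-380 [23, 33, 40, 44, 54, 62, 63, 63, 64, 64, 63, 63, 63, 63, 64, 63, 63, 63, 63, 63, 63, 63, 63, 63, 63, 63, 63, 63, 62, 61, 61, 62, 63, 63, 63, 63, 63, 62, 62, 61, 57, 56, 59, 60, 60, 60, 60, 60, 60, 60, 60, 62, 57, 39, 29]
w2 row 380 cols 330-410 [50, 50, 50, 50, 50, 50, 52, 61, 63, 63, 63, 63, 63, 63, 63, 63, 63, 63, 63, 61, 52, 50, 50, 51, 54, 58, 61, 63]
w2 row 400 [50, 49, 50, 50, 49, 50, 50, 53, 62, 63, 63, 62, 63, 63, 63, 63, 63, 63, 63, 63, 62, 59, 60, 62, 63, 65, 66, 68]
```

```bash
python3 -m handwheel '[[0,[0.006,-0.04,-0.007],0],[0,[0.006,-0.04,-0.007],0],[0,[0.006,-0.04,-0.007],0],[0,[0.006,-0.04,-0.007],0],[0,[0.004,-0.03,-0.007],0],[0,[0,0,0],0],[0,[0,0,0],0]]' 60
```

```text
time_s: 21.95
tool_pos: [530.8, -164.8, 295.6]
tool_rot: [-1.994, -2.417, 0.014]
ft_force: [-0.1, -0.4, 0.5]
opening: 0.1
```

```bash
python3 -m handwheel '[[0,[0.002,0.004,-0.03],0],[0,[0,0,-0.03],0],[0,[0,0,-0.02],0],[0,[0,0,-0.01],0],[0,[0,0,0],0]]'
python3 - <<'E'
from h import *
q=np.array([502.1,-4.5,134.9]); R=Rbox(.193); w=grab('wrist','w15'); o=r.get_obs(); print(o['tool_pos'],o['ft_force'])
W=lambda P:np.array(P)@R.T+q
for a in(.7,.9,1.): print(a,proj(w,W([(83+72*np.sin(a),0,-50+72*np.cos(a)),(83+72*np.sin(a)+9*np.cos(a),0,-50+72*np.cos(a)-9*np.sin(a))])).round(0).tolist(), 'fingertip',proj(w,[np.array(o['tool_pos'])+[0,11,-25]]).round(0).tolist())
g=np.sqrt(cv2.GaussianBlur(cv2.cvtColor(w['frame'],6),(0,0),.8)/255.)*100
for c in(290,318,345): print(c,[int(g[i:i+3,c-5:c+5].mean()) for i in range(200,480,5)])
E
```

```text
time_s: 22.58
tool_pos: [532.7, -157.0, 204.6]
tool_rot: [-1.991, -2.422, 0.012]
ft_force: [0.6, -0.5, 0.5]
opening: 0.2
[ 532.89982706 -157.07601176  205.09949365] [-0.12782106  0.18331114  0.87523934]
0.7 [[316.0, 241.0], [316.0, 259.0]] fingertip [[324.0, 296.0]]
0.9 [[316.0, 267.0], [317.0, 281.0]] fingertip [[324.0, 296.0]]
1.0 [[317.0, 277.0], [317.0, 288.0]] fingertip [[324.0, 296.0]]
290 [75, 75, 74, 73, 73, 73, 72, 74, 75, 75, 75, 73, 74, 73, 72, 66, 61, 61, 61, 61, 61, 61, 59, 42, 37, 39, 39, 36, 36, 37, 36, 36, 39, 37, 36, 36, 36, 36, 36, 35, 36, 36, 36, 36, 36, 36, 36, 36, 36, 36, 36, 36, 35, 35, 35, 35]
318 [75, 75, 74, 73, 73, 73, 72, 73, 75, 75, 74, 73, 74, 73, 73, 68, 61, 61, 61, 61, 52, 45, 44, 43, 43, 42, 41, 41, 41, 41, 47, 47, 40, 40, 40, 40, 40, 40, 40, 40, 57, 74, 76, 77, 77, 78, 78, 69, 44, 35, 35, 36, 36, 36, 36, 36]
345 [75, 75, 74, 73, 73, 73, 72, 73, 75, 75, 75, 74, 74, 73, 72, 69, 61, 61, 61, 61, 61, 61, 58, 38, 36, 39, 39, 37, 37, 37, 36, 36, 39, 36, 36, 36, 36, 36, 36, 34, 36, 36, 36, 36, 37, 36, 36, 36, 35, 35, 35, 36, 35, 36, 36, 35]
```

```bash
python3 -m handwheel '[[0,[0,0,-0.013],0],[0,[-0.0015,0.008,0],0],[0,[-0.0015,0.008,0],0],[0,[-0.0015,0.008,0],0],[0,[-0.0015,0.008,0],0],[0,[-0.0015,0.008,0],0],[0,[-0.001,0.006,0],0],[0,[0,0,0],0]]'; python3 -m handwheel '[[0,[-0.001,0.004,0],0],[0,[0,0,0],0]]'
```

```text
time_s: 23.62
tool_pos: [524.4, -107.6, 193.6]
tool_rot: [-1.993, -2.427, 0.01]
ft_force: [1.1, -0.4, 0.6]
opening: -0.1
time_s: 23.88
tool_pos: [523.4, -103.5, 193.4]
tool_rot: [-1.993, -2.426, 0.01]
ft_force: [0.2, -0.3, -0.1]
opening: -0.1
```

```bash
for i in 1; do python3 -m handwheel '[[0,[-0.0007,0.004,0],0],[0,[0,0,0],0]]'; done; python3 -m handwheel '[[0,[-0.0007,0.004,0],0],[0,[0,0,0],0]]'; python3 -m handwheel '[[0,[-0.0007,0.004,0],0],[0,[0,0,0],0]]'; python3 -m handwheel '[[0,[-0.0007,0.004,0],0],[0,[0,0,0],0]]'
```

```text
time_s: 24.12
tool_pos: [522.6, -99.4, 193.3]
tool_rot: [-1.994, -2.426, 0.01]
ft_force: [0.6, 1.3, -0.5]
opening: -0.0
time_s: 24.38
tool_pos: [521.8, -95.2, 193.2]
tool_rot: [-1.994, -2.426, 0.011]
ft_force: [0.4, -0.0, -0.6]
opening: -0.0
time_s: 24.62
tool_pos: [521.2, -91.5, 193.2]
tool_rot: [-1.994, -2.427, 0.012]
ft_force: [0.8, -4.5, -1.6]
opening: 0.1
time_s: 24.88
tool_pos: [521.4, -91.2, 193.2]
tool_rot: [1.989, 2.424, -0.018]
ft_force: [-0.4, -7.9, -1.0]
opening: -0.1
```

```bash
python3 -m handwheel '[[0,[-0.0007,0.004,0],0],[0,[0,0,0],0],[0,[0.003,-0.015,0],0],[0,[0.003,-0.015,0],0],[0,[0,0,0.05],0],[0,[0,0.02,0.05],0],[0,[-0.004,0.05,0.045],0],[0,[-0.004,0.05,0.01],0],[0,[-0.004,0.045,0],0],[0,[0,0,0],0]]'; python3 -m handwheel '[[0,[0,0,0],0],[0,[0,0,0],0]]'
python3 - <<'E'
from fc import *
o=r.get_obs(); print(o['tool_pos'],o['ft_force'],o['time_s'])
b=grab('wrist','w16')
for p0 in([502,-4.5,135,19.3,38.4],):
    p,e=fit([(b,[0,1,2,3,4,5,7])],p0); print(p.round(2),'tilt',np.rad2deg(p[4]/100).round(2),e)
q=np.array([502.1,-4.5,134.9]); R=Rbox(.193); W=lambda P:np.array(P)@R.T+q
for a in(0,.1,.2,.4,.9): 
  sn,c=np.sin(a),np.cos(a); tip=np.array((83+72*sn,0,-50+72*c)); lip=tip+[9*c,0,-9*sn]; nose=np.array([83+57.5*sn-15*c,0,-50+59.5*c+15*sn]); print(a,proj(b,W([nose,tip,lip])).round(0).tolist())
g=np.sqrt(cv2.GaussianBlur(cv2.cvtColor(b['frame'],6),(0,0),.7)/255.)*100
u=proj(b,W([(83,0,22)]))[0]; c=int(u[0]); v=int(u[1])
for cc in(c-45,c-12,c,c+12,c+45): print(cc,v-40,[int(g[i:i+2,cc-3:cc+4].mean()) for i in range(v-40,min(v+50,478),2)])
E
```

```text
time_s: 26.12
tool_pos: [516.1, 39.5, 350.4]
tool_rot: [1.99, 2.418, -0.019]
ft_force: [0.6, -0.5, -0.2]
opening: 0.3
time_s: 26.38
tool_pos: [516.5, 38.1, 350.2]
tool_rot: [1.991, 2.417, -0.019]
ft_force: [0.5, 0.1, -0.6]
opening: 0.0
[516.52769566  38.11133656 350.20351032] [ 0.51629205  0.07313821 -0.58135105] 26.375
[502.37  -3.89 136.46  19.26  37.77] tilt 21.64 {0: (21, 0.37, 0.14), 1: (21, 0.64, 0.95), 2: (21, 0.18, 1.06), 3: (6, -1.93, 1.39), 4: (21, -0.16, 0.1), 5: (21, -0.64, 0.12), 7: (19, 0.12, 0.12)}
0 [[294.0, 321.0], [293.0, 341.0], [294.0, 351.0]]
0.1 [[294.0, 328.0], [294.0, 349.0], [294.0, 359.0]]
0.2 [[294.0, 335.0], [294.0, 357.0], [294.0, 366.0]]
0.4 [[294.0, 348.0], [294.0, 371.0], [294.0, 379.0]]
0.9 [[295.0, 373.0], [296.0, 394.0], [296.0, 397.0]]
248 300 [41, 41, 41, 42, 42, 41, 41, 42, 41, 41, 41, 41, 41, 41, 41, 41, 47, 52, 52, 52, 52, 52, 52, 52, 52, 53, 53, 54, 54, 54, 53, 47, 40, 36, 34, 31, 30, 30, 31, 32, 33, 34, 33, 33, 33]
281 300 [41, 41, 40, 40, 40, 39, 40, 39, 39, 38, 40, 53, 61, 61, 59, 58, 57, 55, 51, 47, 51, 53, 53, 50, 47, 45, 40, 33, 30, 31, 31, 31, 30, 31, 30, 31, 31, 30, 30, 31, 29, 30, 30, 30, 31]
293 300 [39, 39, 39, 39, 39, 38, 35, 32, 30, 30, 31, 31, 32, 34, 31, 33, 34, 31, 30, 31, 31, 31, 31, 31, 31, 30, 31, 31, 30, 32, 34, 35, 32, 31, 31, 30, 31, 31, 30, 30, 30, 30, 30, 30, 30]
305 300 [49, 57, 58, 59, 59, 59, 59, 59, 59, 60, 60, 60, 60, 60, 60, 60, 60, 60, 60, 60, 60, 60, 60, 61, 63, 55, 40, 33, 31, 31, 31, 31, 31, 31, 31, 31, 30, 31, 31, 31, 30, 30, 30, 30, 30]
338 300 [44, 44, 45, 46, 46, 46, 42, 38, 38, 38, 40, 41, 42, 44, 43, 44, 46, 45, 46, 46, 46, 48, 49, 49, 46, 36, 31, 31, 30, 31, 32, 32, 30, 30, 31, 30, 30, 31, 30, 30, 31, 31, 31, 30, 30]
```

```bash
python3 -c "
from plant import r
print(r.finish_job())"
```

```text
the job is handed in; nothing more can be done
None
```

I closed the air cleaner and handed the job in at about 26.4 s. My last checks showed the cover home and the clip closed; the system gave no verdict.

**What I did:**
- I picked the black cover up by the clip end of its grip rib and tipped it in the jaws to about 38° from level, by lowering its clip edge onto the top of the slotted wall. The tool only turns about the vertical, so it could not be tipped directly.
- I slid both tongues into the slots along the rim. I then lifted and backed off to test the hold, which pulled the tips nearly out, so I re-inserted them. The wrist picture then showed both tips through the wall, with the cover about 23° off the rim.
- I swung the cover down, let go, pressed it on the rib with closed fingers, and pushed the clip upright to its hard stop.

**Last checks:**
- **Cover:** before the clip was closed, a fit to two wrist pictures put its tilt at 22.1° against the 22° rim; pressing on it did not move it. A fit after clipping gave 21.6°.
- **Clip:** its nose showed at the pixel row expected for angle 0 in the wrist picture.
- **Robot:** clear of everything, about 0.5 N on the wrist sensor.

**What disagreed or went unchecked:**
- My early fits of the box height, mostly 120 to 132 mm with a few well above, did not agree with the about 135 mm found later from contact and from the seated cover. I relied on contact, so the cover's position relative to the box is inferred.
- In the last fit, one side of the clip edge was off by about 2 pixels.
- I did not measure the bystanders at the end, but the arm's path stayed clear of them.

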